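# Extend and dress the ankle rest on the treatment couch

## Task

Get the ankle rest ready for the next player: pull its sliding arm out by the upright lug until the lock button clicks out through the hole in the fixed tube. Then pick up the plain dark roller that stands on the couch and lay it on its side in the two V saddles of the rest, centred across them, setting it down rather than dropping it, and leave the other things on the couch where they are.

Things in the scene. Friction and masses are not known exactly. Their poses are not given: they have to be found in the camera images.
- extension (a joint): Sliding arm of the ankle rest: a steel bar sliding level out of a fixed aluminium tube (44 mm wide, top 52 mm above the couch, foot plate 170 x 120 mm). In m: 0 fully in, 0.092 the end stop, locked at about 0.088 to 0.092. Starts 0 to 0.035 out. It slides with about 3 N and stays where it is left; once locked it cannot be pushed back.
- lock_button (a joint): Spring-loaded lock button, dark steel, 12 mm across, carried by the sliding arm and hidden inside the fixed tube until the arm is out about 88 mm; then it springs up through the hole in the tube's top by itself. Value in m: about 0 hidden, 0.010 fully out, its top then 5 mm above the tube. It need not be touched.
- lock_hole (a point): The hole in the top of the fixed tube (19 mm along the tube, 16 mm across), 15 mm from the tube's open end, 52 mm above the couch. Does not move. Its x axis is the level direction in which the arm pulls out, z is up.
- lug (a point): Black upright plate at the sliding arm's outer end, to pull by: 12 mm thick along the pull, 50 mm wide across it, 13 to 87 mm above the couch. The point is in its middle, 67 mm above the couch. x axis: the level direction in which the arm pulls out, y across, z up. The bar (30 mm wide, top 47 mm above the couch) joins it on its -x side. Moves with the arm.
- cradle (a point): Two 45 degree V saddles on the sliding arm, each 16 mm thick, 55 mm either side of it on a crossbar (150 x 34 mm, top 54 mm above the couch); V tops at 100 mm, 82 mm across; 94 mm free between them. The point: where the roller's centre lies when seated, 103 mm above the couch, 86 mm inward of the lug. y axis: the seated roller's axis (level, across the arm); x: pull direction; z up. Moves with the arm.
- roller_center (a point): Massage roller, loose: a plain smooth dark rubber cylinder, no cap or neck, 54 mm in diameter and 170 mm long, 0.15 to 0.31 kg, standing upright on the couch. The point is its centre (85 mm up while it stands); z is its long axis. Both ends are alike.
- flask_center (a point): Bystander: aluminium drinks flask with a neck and black cap, 66 mm diameter, 190 mm tall, upright. Point at its centre. The roller, flask and spray can may stand in one another's places.
- spray_center (a point): Bystander: white and blue spray can with a narrower white cap, 52 mm diameter, 165 mm tall, upright. Point 82 mm up.
- tape: Bystander: flat roll of grey tape, 90 mm diameter, 38 mm high. Origin at the centre of its underside.
- balm: Bystander: white jar with blue lid, 68 mm diameter, 60 mm high. Origin at the centre of its underside.
- cup: Bystander: blue cup, 76 mm diameter, 90 mm high. Origin at the centre of its underside.

How it is judged:
On the way, in this order (a step that is already met when the one before it is completed fails the run):
1. the arm is pulled out and its lock button has clicked out, the roller still standing (value of joint extension above 0.085 m and value of joint lock_button above 0.007 m and angle between roller_center's own z axis and vertical below 0.2 rad), for 0.2 s.
2. the roller lies in both saddles (value of joint extension above 0.085 m and value of joint lock_button above 0.007 m and x of roller_center in the frame of cradle between -0.007 and 0.007 m and y of roller_center in the frame of cradle between -0.02 and 0.02 m and z of roller_center in the frame of cradle between -0.006 and 0.006 m and angle between the z axis of roller_center and the y axis of cradle, either way round below 0.12 rad), for 0.2 s.
At the end, for the whole second after the job is handed in: The arm is out (over 85 mm) with the lock button standing out (over 7 mm); the roller lies released and still in both saddles: its centre within 7 mm of the seated line sideways, 6 mm in height and 20 mm along the cradle, its axis within 0.12 rad of the cradle's (all of step 2 and linear speed of roller below 0.02 m/s and contact force between the fingers and roller below 0.1 N); the robot touches nothing.
It fails at once if a bystander (flask, spray can, tape, jar or cup) was moved more than 30 mm (distance of any of flask_center, spray_center, tape, balm, cup from where it was at the start of the episode above 0.03 m).
It fails at once if the roller was dropped or thrown (faster than 0.6 m/s while not held) (linear speed of roller above 0.6 m/s and contact force between the fingers and roller below 0.1 N).
It also fails if it takes over 72 s, if anything falls off the work surface, if the arm or the gripper's body presses on something with over 40 N, if the wrist force passes 120 N, or if a joint passes its speed limit or range.

## Robot

A 6-joint arm with a two-finger parallel gripper is mounted at the origin on the work surface. World frame = base frame: x ahead of the robot, y to its left, z up, the work surface at z = 0. Lengths are in m, angles in rad, forces in N, time in s.
With the tool pointing down it reaches from about 0.325 to 0.875 m from the base axis. Payload 4.4 kg.
Tool frame: the origin (TCP) lies midway between the tips of the shut fingers; the grasp point (between the pads) lies behind it (robot.grip_point_offset is the z of the grasp point in the tool frame, in m); z points along the fingers, y is the line along which they close (so a half turn about z gives the same grasp; the last joint's range is limited). The gripper opens to 85 mm and grips with 20 to 120 N. Pads are 22 mm wide; open, the fingers measure 114 mm over their backs; the gripper's body (76 mm by 85 mm) begins 54 mm behind the grasp point. The pads swing forward as they close: fully open they stand 13 mm farther back than shut.
Start: joints at [0.996, 0.207, 1.542, -0, 1.393, -0.15], TCP at [0.237, 0.524, 0.231] pointing down, gripper open.
Joint ranges: [-2.73, 2.73], [-0.86, 2.22], [0.23, 2.46], [-1.11, 4.25], [0.08, 2.63], [-2.82, 2.82]. Speed limits (rad/s): [2.79, 2.79, 3.14, 3.14, 3.14, 3.14].

## Interface

Orientations are given as a unit quaternion [w, x, y, z].
In Python, from workcell import robot, imaging, ticket gives the robot as it stands.
- The arm moves only by the tool apply_moves, never from a script. Its argument "targets" is a list of rows, each an object with "slide": the shift along the tool's x, y, z in units of 40 mm (1.0 is 40 mm), a list of three; "dr": the turn, a rotation vector about the tool's x, y, z in degrees, a list of three. In form: [{"slide": [tx, ty, tz], "dr": [rx, ry, rz]}, ...]. A call has 1 to 12 rows; each row shifts and turns the commanded pose from where the row before left it, along the tool's axes as they then stand; what a row does not reach is not made up. A row lasts 1/12 s, in which the tool goes at most 41.7 mm and 7.16 degrees, less where a joint would pass 70% of its speed; a pose out of reach is approached as far as the arm can. A call is refused whole if a number of a shift passes 1 or a number of a turn 7.16, either way. A call with a gripper value outside its range is refused whole. "fingers" is the finger opening in mm, from 0 to 85.4, set as the call begins (left out, the last holds). The fingers move at their own pace and stop on an object; "squeeze" is the grip in N (left out, the last holds). Time passes only in rows, so rows that do not move let the fingers close. It gives the time, the measured TCP pose, the force, the opening and the grip force at its end, in the units of the state.
- robot.sense(): the state, without advancing time (a new reading comes with each control period).
- imaging.get_image(name): name is "scene" or "top" or "wrist"; returns the picture (384x512x3 uint8, blue, green, red); there is no depth.
- imaging.camera_model(name): a dict with "K" (3x3 intrinsics, pixels), "distortion" ([k1, k2, p1, p2, k3] as OpenCV has them; the pictures are not rectified), "world_to_cam" (4x4, takes a point from world to camera coordinates). Camera axes: x right, y down, z forward; pixel columns grow to the right and rows downward; lengths in m; the calibration is good to about 2 mm. A picture is of the moment at which its call begins: read the wrist's pose just before it. camera_model takes no time and is no camera call; for the wrist camera it gives the pose at the moment of the call.
- ticket.sign_off(): hands the job in; it is judged then, once.
The state is a dict: "clock": time; "q": joint angles; "joint_vel": joint speeds; "tau": joint torques, N m; "tool_pos": TCP position; "eef_rot": TCP orientation; "contact_force": force on the tool from outside, world axes, zero at the start; "torque": the same for the moment, N m; "grip_width": finger opening in m; "finger_force": force on a finger pad.
Only numpy, scipy, OpenCV 4.12 (cv2) and the standard library are available. Lean on these libraries where they do the work, as an engineer would, in place of code of your own. Each camera call takes 0.05 s, during which the arm holds its last target. There are 200 camera calls.

## Working session

There is one attempt and no reset: what is moved stays moved. The work goes in short steps, Python scripts to look and compute and a tool call to move; the robot and the scene stay as the last step left them, time stands still between calls to the robot, and variables do not carry over. Pictures are saved under pics/ and viewed, at most 10 in all, crops included, and the job is handed in when it is done.

Besides the shell and the picture viewer there is one more tool, called after "Emit:" in YAML: its name, and indented under it one key for each argument. apply_moves: Moves the arm, as the interface text tells. Its arguments: {"type":"object","properties":{"targets":{"type":"array","items":{"type":"object","properties":{"slide":{"type":"array","items":{"type":"number"}},"dr":{"type":"array","items":{"type":"number"}}}}},"fingers":{"type":"number"},"squeeze":{"type":"number"}},"required":["targets"]}

```bash
mkdir -p pics; ls
python3 - <<'E'
from workcell import robot, imaging, ticket
import cv2
print(robot.sense(), robot.grip_point_offset)
for n in ("scene","top"):
    im=imaging.get_image(n); cv2.imwrite(f"pics/{n}0.png",im)
    m=imaging.camera_model(n); print(n,m)
E
```

```text
pics
{'clock': 0.0, 'q': array([ 9.95472989e-01,  2.07456404e-01,  1.54294758e+00, -1.71383063e-05,
        1.39352295e+00, -1.50463791e-01]), 'joint_vel': array([ 0.0017022 , -0.00073903, -0.00022238, -0.00095972,  0.00076828,
       -0.00012929]), 'tau': array([-6.54034502e-04, -3.83018911e+01, -2.91602826e+01, -2.57643169e-04,
        1.04989554e-02,  2.69660518e-06]), 'tool_pos': array([0.23658793, 0.52323586, 0.23010813]), 'eef_rot': array([-4.06429646e-04,  2.10834046e-01,  9.77521173e-01, -1.09412507e-03]), 'contact_force': array([-0.34360217,  0.79066909,  0.09051998]), 'torque': array([ 0.04555164, -0.05345091,  0.021403  ]), 'finger_force': 0.0, 'grip_width': 0.08580047273430723} -0.0187
scene {'K': array([[480.12856077,   0.        , 260.09810107],
       [  0.        , 480.12856077, 195.1842405 ],
       [  0.        ,   0.        ,   1.        ]]), 'distortion': array([-0.17276871,  0.        ,  0.        ,  0.        ,  0.        ]), 'world_to_cam': array([[ 0.62381622,  0.78142222,  0.01525232, -0.3695353 ],
       [ 0.57172491, -0.44293325, -0.69060898, -0.24431959],
       [-0.53290145,  0.43953322, -0.72306749,  1.66786752],
       [ 0.        ,  0.        ,  0.        ,  1.        ]])}
top {'K': array([[377.21564117,   0.        , 254.24209051],
       [  0.        , 377.21564117, 190.54056116],
       [  0.        ,   0.        ,   1.        ]]), 'distortion': array([-0.10671434,  0.        ,  0.        ,  0.        ,  0.        ]), 'world_to_cam': array([[-0.00522536, -0.99968646, -0.02448847,  0.02614683],
       [-0.98067795,  0.00991201, -0.19537788,  0.56288877],
       [ 0.19555935,  0.02299438, -0.98042226,  0.9717211 ],
       [ 0.        ,  0.        ,  0.        ,  1.        ]])}
```

View pics/scene0.png

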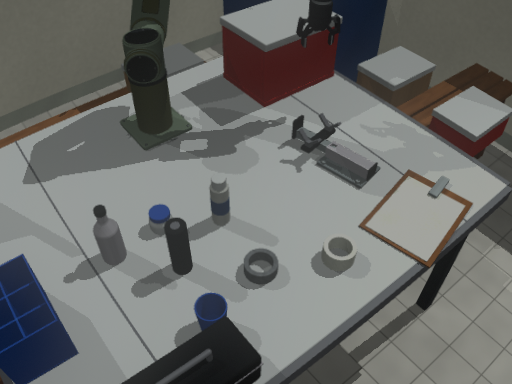

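View pics/top0.png

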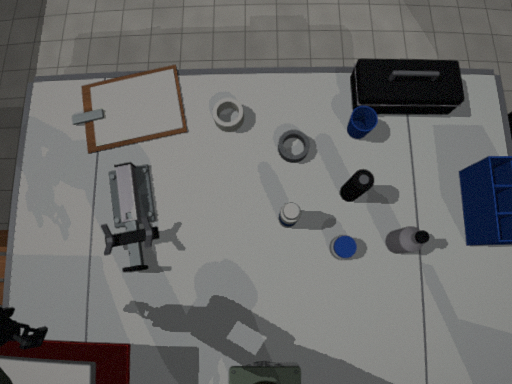

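The scene view shows the rest at about (340,150), with its lug at about (298,128), and the dark roller at about (178,245). In the top view the lug is at about (135,267), the saddles at (132,237), and the roller at about (357,185), its top end at (364,179). I'll enlarge these areas.

Run:
```python
import cv2,numpy as np
t=cv2.imread("pics/top0.png");s=cv2.imread("pics/scene0.png")
def c(im,x,y,w,h,f,g=1.6):
    o=cv2.resize(im[y:y+h,x:x+w],None,fx=f,fy=f,interpolation=cv2.INTER_CUBIC)
    return (255*(o/255.)**(1/g)).astype('uint8')
a=c(t,90,155,100,120,5); b=c(s,285,105,100,80,3.0)
d=c(t,330,160,60,50,5); e=c(s,155,205,50,75,4)
out=np.zeros((600,800,3),'uint8')
out[:600,:500]=a; out[:240,500:800]=b; out[240:490,500:800]=d
cv2.imwrite("pics/crop1.png",out)
```

```text
(no output)
```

View pics/crop1.png

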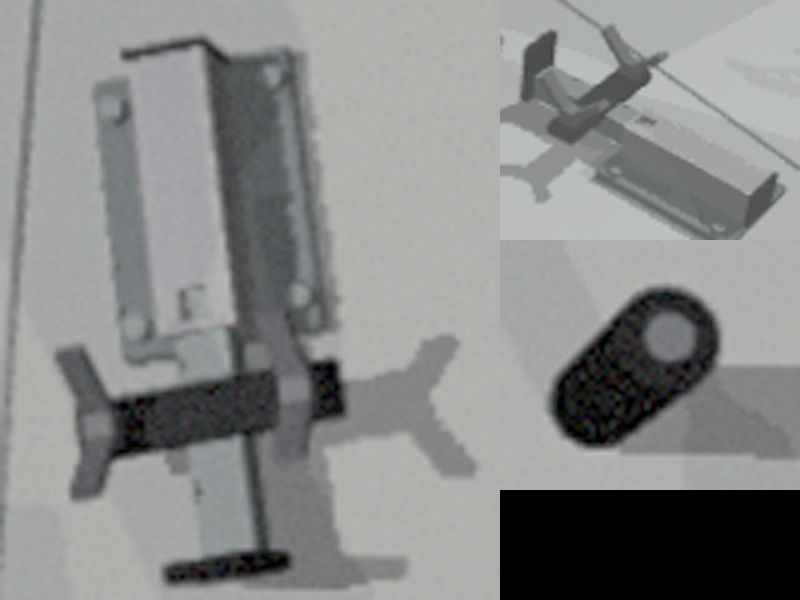

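The crop shows the lug top at about (135.5,267) and the tube hole at about (128.4,215.4) in top-view pixels. The saddle tips and both ends of the roller are also clear.

```bash
cat > h.py <<'E'
import numpy as np,cv2
from workcell import robot, imaging, ticket
from scipy.spatial.transform import Rotation as R
def ray(m,p):
    u=cv2.undistortPoints(np.float64([[p]]),m["K"],m["distortion"])[0,0]
    T=m["world_to_cam"];A=T[:3,:3]
    d=A.T@np.r_[u,1];return -A.T@T[:3,3],d/np.linalg.norm(d)
def atz(m,p,z):
    o,d=ray(m,p);return o+d*(z-o[2])/d[2]
def tri(l):
    A=0;b=0
    for m,p in l:
        o,d=ray(m,p);P=np.eye(3)-np.outer(d,d);A=A+P;b=b+P@o
    x=np.linalg.solve(A,b)
    return x,[np.linalg.norm(np.cross(x-ray(m,p)[0],ray(m,p)[1])) for m,p in l]
def proj(m,X):
    T=m["world_to_cam"];return cv2.projectPoints(np.float64(X).reshape(-1,3),cv2.Rodrigues(T[:3,:3])[0],T[:3,3],m["K"],m["distortion"])[0][:,0]
def tool():
    s=robot.sense();q=s["eef_rot"];return s["tool_pos"],R.from_quat([q[1],q[2],q[3],q[0]])
E
python3 - <<'E'
from h import *
np.set_printoptions(precision=4,suppress=True)
t=imaging.camera_model("top");s=imaging.camera_model("scene")
c=lambda x,y:(90+x/5-.4,155+y/5-.4)
b=lambda x,y:(285+(x-500)/3-.33,105+y/3-.33)
print("hole",tri([(t,c(192,302)),(s,b(648,121))]),atz(t,c(192,302),.052))
for n,p in dict(nl=(158,337),nr=(237,325),fl=(125,55),fr=(205,42)).items(): print(n,atz(t,c(*p),.052))
for p in [(70,350),(85,495),(268,325),(297,455)]: print("saddle",atz(t,c(*p),.1))
for p in [(165,570),(290,555)]: print("lug",atz(t,c(*p),.087))
print("lugtri",tri([(t,c(228,560)),(s,b(546,37))]))
print("roll top",tri([(t,(362.6,180)),(s,(176,223))]),atz(t,(362.6,180),.17),"bot",atz(t,(350,191.5),0))
for n,q in dict(flask=(412,240),spray=(289,213)).items(): print(n,atz(t,q,.08))
for n,q in dict(tape=(293,146),balm=(344,247),cup=(362,122)).items(): print(n,atz(t,q,.05))
m=imaging.camera_model("wrist");p,r=tool();print(r.as_matrix());print(m["K"],np.linalg.inv(m["world_to_cam"]))
E
```

```text
hole (array([0.4999, 0.3725, 0.0525]), [np.float64(0.00244225703044478), np.float64(0.0024422570304446943)]) [0.4986 0.3704 0.052 ]
nl [0.4792 0.3887 0.052 ]
nr [0.4858 0.3442 0.052 ]
fl [0.6401 0.4186 0.052 ]
fr [0.647 0.372 0.052]
saddle [0.4669 0.418  0.1   ]
saddle [0.3912 0.405  0.1   ]
saddle [0.4799 0.3111 0.1   ]
saddle [0.4124 0.2927 0.1   ]
lug [0.3532 0.3649 0.087 ]
lug [0.3615 0.2984 0.087 ]
lugtri (array([0.3633, 0.3361, 0.0962]), [np.float64(0.008833783001512276), np.float64(0.008833783001512207)])
roll top (array([ 0.5647, -0.2414,  0.1726]), [np.float64(0.003024746108033298), np.float64(0.003024746108033366)]) [ 0.5638 -0.2447  0.17  ] bot [ 0.5686 -0.2523  0.    ]
flask [ 0.422  -0.3913  0.08  ]
spray [ 0.4972 -0.0697  0.08  ]
tape [ 0.6906 -0.0875  0.05  ]
balm [ 0.4083 -0.2167  0.05  ]
cup [ 0.7609 -0.2872  0.05  ]
[[-0.9111  0.4121 -0.0012]
 [ 0.4121  0.9111 -0.0018]
 [ 0.0003 -0.0021 -1.    ]]
[[273.5693   0.     256.8759]
 [  0.     273.5693 192.4216]
 [  0.       0.       1.    ]] [[ 0.4122  0.8706  0.2685  0.1677]
 [ 0.9111 -0.3928 -0.1251  0.5538]
 [-0.0035  0.2962 -0.9551  0.3722]
 [ 0.      0.      0.      1.    ]]
```

Emit:
apply_moves:
  targets:
    - {"slide":[-0.58,-0.38,0.09],"dr":[0,0,0]}
    - {"slide":[-0.58,-0.38,0.09],"dr":[0,0,0]}
    - {"slide":[-0.58,-0.38,0.09],"dr":[0,0,0]}
    - {"slide":[-0.58,-0.38,0.09],"dr":[0,0,0]}
    - {"slide":[-0.58,-0.38,0.09],"dr":[0,0,0]}
    - {"slide":[-0.58,-0.38,0.09],"dr":[0,0,0]}
    - {"slide":[-0.58,-0.38,0.09],"dr":[0,0,0]}
    - {"slide":[-0.58,-0.38,0.09],"dr":[0,0,0]}
    - {"slide":[0,0,0],"dr":[0,0,7]}
    - {"slide":[0,0,0],"dr":[0,0,7]}
    - {"slide":[0,0,0],"dr":[0,0,7]}
    - {"slide":[0,0,0],"dr":[0,0,7]}
  fingers: 50

```text
clock: 1.1
tool_pos: [0.3558, 0.336, 0.2019]
eef_rot: [-0.0, 0.444, 0.896, -0.001]
contact_force: [0.1, -0.3, 1.0]
grip_width: 0.0502
finger_force: 0.0
```

Emit:
apply_moves:
  targets:
    - {"slide":[0,0,0],"dr":[0,0,7]}
    - {"slide":[0,0,0],"dr":[0,0,7]}
    - {"slide":[0,0,0],"dr":[0,0,7]}
    - {"slide":[0,0,0],"dr":[0,0,7]}
    - {"slide":[0,0,0],"dr":[0,0,0]}
    - {"slide":[0,0,0],"dr":[0,0,0]}

```text
clock: 1.6
tool_pos: [0.3556, 0.3364, 0.202]
eef_rot: [-0.0, 0.644, 0.765, -0.0]
contact_force: [0.4, 0.1, 0.4]
grip_width: 0.05
finger_force: 0.0
```

Run:
```python
from h import *
np.set_printoptions(precision=4,suppress=True)
m=imaging.camera_model("wrist");im=imaging.get_image("wrist");cv2.imwrite("pics/w1.png",im)
np.savez("pics/w1.npz",**m)
p,r=tool();print(p,r.as_matrix());print(np.round(proj(m,[[.357,.334,.087],[.499,.3715,.052]])))
g=(255*(im/255.)**.65).astype('uint8')
cv2.imwrite("pics/w1v.png",cv2.resize(g,(800,600),interpolation=cv2.INTER_CUBIC))
```

```text
[0.3557 0.3364 0.2022] [[-0.1706  0.9853 -0.0006]
 [ 0.9853  0.1706 -0.0004]
 [-0.0003 -0.0007 -1.    ]]
[[258. 190.]
 [391. 169.]]
```

View pics/w1v.png

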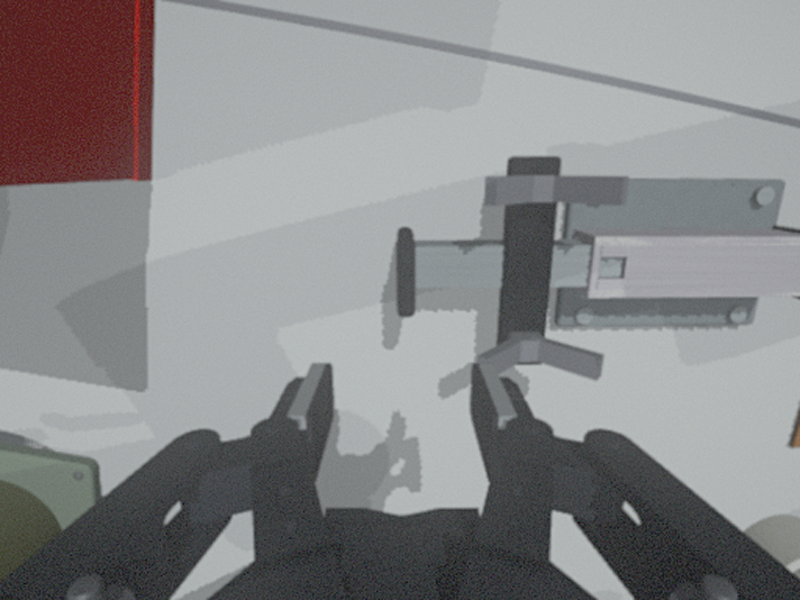

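The wrist view shows the lug at about (405,271), the hole at (617,267) and the tube edges level in the image, so the tool's y axis already lies along the pull. All three are in 800x600 pixels.

Run:
```python
from h import *
np.set_printoptions(precision=4,suppress=True)
m=dict(np.load("pics/w1.npz"));k=1.5625;s=imaging.camera_model("scene")
f=lambda x,y:(x/k-.2,y/k-.2)
for n,p,z in [("lugA",(405,229),.087),("lugB",(405,315),.087),("lug",(405,271),.087),("hole",(617,267),.052),
 ("sadU-",(486,190),.1),("sadU+",(627,190),.1),("sadL-",(480,362),.1),("sadL+",(602,368),.1),("tubeNearU",(594,235),.052),("tubeNearL",(588,297),.052)]:
    print(n,atz(m,f(*p),z))
b=lambda x,y:(285+(x-500)/3-.33,105+y/3-.33)
print(tri([(m,f(405,231)),(s,b(553,33))]),tri([(m,f(405,314)),(s,b(527,48))]))
print("hole",tri([(m,f(617,267)),(s,b(648,121))]))
```

```text
lugA [0.3504 0.3758 0.087 ]
lugB [0.3598 0.3221 0.087 ]
lug [0.3548 0.3504 0.087 ]
hole [0.5031 0.3709 0.052 ]
sadU- [0.3905 0.4066 0.1   ]
sadU+ [0.4685 0.4206 0.1   ]
sadL- [0.4107 0.3039 0.1   ]
sadL+ [0.4882 0.3128 0.1   ]
tubeNearU [0.4801 0.3897 0.052 ]
tubeNearL [0.4892 0.3461 0.052 ]
(array([0.3501, 0.373 , 0.0797]), [np.float64(0.0009794405995144336), np.float64(0.0009794405995143974)]) (array([0.3598, 0.3233, 0.088 ]), [np.float64(0.0003137102337125059), np.float64(0.00031371023371239577)])
hole (array([0.502 , 0.3719, 0.0551]), [np.float64(0.0008919414022707512), np.float64(0.0008919414022708339)])
```

Emit:
apply_moves:
  targets:
    - {"slide":[0.31,0.03,0]}
    - {"slide":[0,0,0.5]}
    - {"slide":[0,0,0.6]}
    - {"slide":[0,0,0.6]}
    - {"slide":[0,0,0.6]}
    - {"slide":[0,0,0.6]}
    - {"slide":[0,0,0.5]}
    - {"slide":[0,0,0.28]}
    - {"slide":[0,0,0]}
  fingers: 50

```text
invalid input
```

Emit:
apply_moves:
  targets:
    - {"slide":[0,0,0]}
    - {"slide":[0,0,0]}
    - {"slide":[0,0,0]}
    - {"slide":[0,0,0]}
    - {"slide":[0,0,0]}
    - {"slide":[0,0,0]}
    - {"slide":[0,0,0]}
    - {"slide":[0,0,0]}
  fingers: 0
  squeeze: 40

```text
invalid input
```

Emit:
apply_moves:
  targets:
    - {"slide":[0.31,0.03,0],"dr":[0,0,0]}
    - {"slide":[0,0,0.5],"dr":[0,0,0]}
    - {"slide":[0,0,0.6],"dr":[0,0,0]}
    - {"slide":[0,0,0.6],"dr":[0,0,0]}
    - {"slide":[0,0,0.6],"dr":[0,0,0]}
    - {"slide":[0,0,0.6],"dr":[0,0,0]}
    - {"slide":[0,0,0.5],"dr":[0,0,0]}
    - {"slide":[0,0,0.28],"dr":[0,0,0]}
    - {"slide":[0,0,0],"dr":[0,0,0]}
  fingers: 50

```text
clock: 2.4
tool_pos: [0.3529, 0.3482, 0.0525]
eef_rot: [-0.001, 0.645, 0.764, -0.003]
contact_force: [-0.4, -0.9, 0.4]
grip_width: 0.0497
finger_force: 0.0
```

Emit:
apply_moves:
  targets:
    - {"slide":[0,0,0],"dr":[0,0,0]}
    - {"slide":[0,0,0],"dr":[0,0,0]}
    - {"slide":[0,0,0],"dr":[0,0,0]}
    - {"slide":[0,0,0],"dr":[0,0,0]}
    - {"slide":[0,0,0],"dr":[0,0,0]}
    - {"slide":[0,0,0],"dr":[0,0,0]}
    - {"slide":[0,0,0],"dr":[0,0,0]}
  fingers: 0
  squeeze: 40

```text
clock: 2.98
tool_pos: [0.3562, 0.35, 0.057]
eef_rot: [0.0, 0.645, 0.764, 0.002]
contact_force: [-1.1, 0.9, 5.7]
grip_width: 0.0115
finger_force: 41.9
```

Emit:
apply_moves:
  targets:
    - {"slide":[0,-0.2,0],"dr":[0,0,0]}
    - {"slide":[0,-0.25,0],"dr":[0,0,0]}
    - {"slide":[0,-0.25,0],"dr":[0,0,0]}
    - {"slide":[0,-0.25,0],"dr":[0,0,0]}
    - {"slide":[0,-0.25,0],"dr":[0,0,0]}
    - {"slide":[0,-0.15,0],"dr":[0,0,0]}
    - {"slide":[0,0,0],"dr":[0,0,0]}

```text
clock: 3.57
tool_pos: [0.3028, 0.3404, 0.057]
eef_rot: [0.001, 0.645, 0.765, 0.002]
contact_force: [1.4, -2.9, 8.9]
grip_width: 0.0117
finger_force: 42.3
```

Emit:
apply_moves:
  targets:
    - {"slide":[0,-0.1,0],"dr":[0,0,0]}
    - {"slide":[0,-0.1,0],"dr":[0,0,0]}
    - {"slide":[0,-0.1,0],"dr":[0,0,0]}
    - {"slide":[0,0,0],"dr":[0,0,0]}

```text
clock: 3.9
tool_pos: [0.2919, 0.3384, 0.057]
eef_rot: [0.001, 0.645, 0.764, 0.002]
contact_force: [3.5, -2.7, 7.6]
grip_width: 0.0113
finger_force: 42.2
```

Emit:
apply_moves:
  targets:
    - {"slide":[0,-0.08,0],"dr":[0,0,0]}
    - {"slide":[0,-0.08,0],"dr":[0,0,0]}
    - {"slide":[0,-0.08,0],"dr":[0,0,0]}
    - {"slide":[0,0,0],"dr":[0,0,0]}

```text
clock: 4.23
tool_pos: [0.2826, 0.3367, 0.0569]
eef_rot: [0.002, 0.645, 0.764, 0.002]
contact_force: [3.8, -3.0, 8.1]
grip_width: 0.0112
finger_force: 42.2
```

Run:
```python
from h import *
s=robot.sense();print(s["contact_force"],s["tool_pos"])
m=imaging.camera_model("top");im=imaging.get_image("top")
s=imaging.camera_model("scene");i2=imaging.get_image("scene")
a=cv2.resize(im[195:245,100:170],None,fx=7,fy=7,interpolation=cv2.INTER_CUBIC)[:350,:400]
b=cv2.resize(i2[120:170,310:360],None,fx=8,fy=8,interpolation=cv2.INTER_CUBIC)[:350]
cv2.imwrite("pics/lock1.png",np.hstack([a,b]))
```

```text
[ 3.76188157 -3.04942258  8.08572455] [0.28258912 0.33669842 0.05694876]
```

View pics/lock1.png

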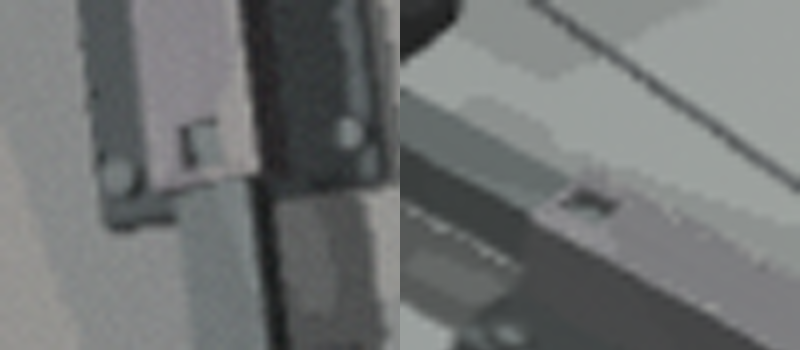

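The hole (left panel at about (202,143), right panel at about (588,203)) shows only the bright bar, with no button standing out. The arm has come out 75 mm so far. I'll keep pulling in small steps.

Emit:
apply_moves:
  targets:
    - {"slide":[0,-0.06,0],"dr":[0,0,0]}
    - {"slide":[0,-0.06,0],"dr":[0,0,0]}
    - {"slide":[0,0,0],"dr":[0,0,0]}

```text
clock: 4.58
tool_pos: [0.2781, 0.3359, 0.057]
eef_rot: [0.002, 0.645, 0.764, 0.002]
contact_force: [4.0, -3.8, 7.5]
grip_width: 0.0114
finger_force: 42.2
```

Emit:
apply_moves:
  targets:
    - {"slide":[0,-0.06,0],"dr":[0,0,0]}
    - {"slide":[0,-0.06,0],"dr":[0,0,0]}
    - {"slide":[0,0,0],"dr":[0,0,0]}

```text
clock: 4.83
tool_pos: [0.2731, 0.335, 0.057]
eef_rot: [0.001, 0.645, 0.764, 0.002]
contact_force: [3.4, -2.8, 9.1]
grip_width: 0.0118
finger_force: 42.4
```

Emit:
apply_moves:
  targets:
    - {"slide":[0,-0.06,0],"dr":[0,0,0]}
    - {"slide":[0,-0.06,0],"dr":[0,0,0]}
    - {"slide":[0,0,0],"dr":[0,0,0]}

```text
clock: 5.08
tool_pos: [0.2705, 0.3345, 0.057]
eef_rot: [0.003, 0.644, 0.765, 0.004]
contact_force: [10.9, -3.1, 2.0]
grip_width: 0.0113
finger_force: 41.9
```

Emit:
apply_moves:
  targets:
    - {"slide":[0,0.03,0],"dr":[0,0,0]}
    - {"slide":[0,0,0],"dr":[0,0,0]}

```text
clock: 5.25
tool_pos: [0.2705, 0.3345, 0.057]
eef_rot: [0.002, 0.645, 0.764, 0.002]
contact_force: [5.6, -4.6, 6.8]
grip_width: 0.0116
finger_force: 42.1
```

Run:
```python
from h import *
im=imaging.get_image("top");i2=imaging.get_image("scene")
a=cv2.resize(im[195:245,100:170],None,fx=7,fy=7,interpolation=cv2.INTER_CUBIC)[:350,:400]
b=cv2.resize(i2[120:170,310:360],None,fx=8,fy=8,interpolation=cv2.INTER_CUBIC)[:350]
cv2.imwrite("pics/lock2.png",np.hstack([a,b]))
```

```text
(no output)
```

View pics/lock2.png

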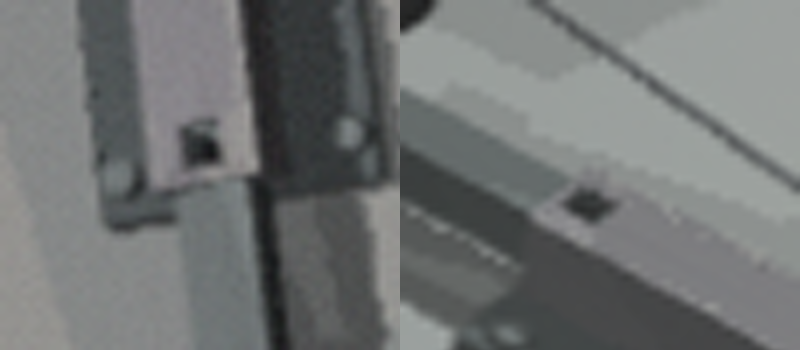

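The dark button now fills the hole (left panel at about (202,145), right panel at about (590,205)). I'll confirm the lock with a gentle push back.

Emit:
apply_moves:
  targets:
    - {"slide":[0,0.08,0],"dr":[0,0,0]}
    - {"slide":[0,0.08,0],"dr":[0,0,0]}
    - {"slide":[0,0.04,0],"dr":[0,0,0]}
    - {"slide":[0,0,0],"dr":[0,0,0]}

```text
clock: 5.68
tool_pos: [0.2747, 0.3352, 0.0569]
eef_rot: [-0.0, 0.645, 0.764, -0.001]
contact_force: [-7.2, -4.9, 17.6]
grip_width: 0.0112
finger_force: 43.8
```

Pushing back builds force and the arm stays put, so it is locked. Next I relieve the force, open the fingers and rise.

Emit:
apply_moves:
  targets:
    - {"slide":[0,-0.08,0],"dr":[0,0,0]}
    - {"slide":[0,0,0],"dr":[0,0,0]}

```text
clock: 5.85
tool_pos: [0.2734, 0.335, 0.0569]
eef_rot: [0.001, 0.645, 0.765, 0.001]
contact_force: [0.9, -5.2, 11.0]
grip_width: 0.0112
finger_force: 42.6
```

Emit:
apply_moves:
  targets:
    - {"slide":[0,0,0],"dr":[0,0,0]}
    - {"slide":[0,0,0],"dr":[0,0,0]}
    - {"slide":[0,0,0],"dr":[0,0,0]}
    - {"slide":[0,0,0],"dr":[0,0,0]}
    - {"slide":[0,0,0],"dr":[0,0,0]}
  fingers: 50

```text
clock: 6.27
tool_pos: [0.2719, 0.3347, 0.0549]
eef_rot: [-0.0, 0.645, 0.764, -0.0]
contact_force: [-0.3, -0.6, -0.7]
grip_width: 0.0499
finger_force: 0.0
```

Run:
```python
from h import *
s=robot.sense();print(repr(s["q"]),s["tool_pos"],s["eef_rot"],s["contact_force"],s["grip_width"])
```

```text
array([6.87247962e-01, 1.45175557e-01, 2.03183019e+00, 1.87672391e-04,
       9.65444244e-01, 5.18708088e-01]) [0.27188557 0.33471931 0.05493079] [-1.53623837e-04  6.45120957e-01  7.64080336e-01 -4.07563143e-04] [-0.29248242 -0.55459963 -0.65203359] 0.04988092691876055
```

Emit:
apply_moves:
  targets:
    - {"slide":[0,0,-0.4],"dr":[0,0,0]}
    - {"slide":[0,0,-0.8],"dr":[0,0,0]}
    - {"slide":[0,0,-0.8],"dr":[0,0,0]}
    - {"slide":[0,0,-0.8],"dr":[0,0,0]}
    - {"slide":[0,0,-0.8],"dr":[0,0,0]}
    - {"slide":[0,0.8,-0.4],"dr":[0,0,0]}
    - {"slide":[0,0.8,0],"dr":[0,0,0]}
    - {"slide":[0,0,0],"dr":[0,0,0]}
    - {"slide":[0,0,0],"dr":[0,0,0]}

```text
clock: 7.02
tool_pos: [0.3362, 0.3456, 0.2151]
eef_rot: [-0.0, 0.646, 0.764, -0.0]
contact_force: [-1.7, 0.9, 0.4]
grip_width: 0.05
finger_force: 0.0
```

Run:
```python
from h import *
np.set_printoptions(precision=4,suppress=True)
s=robot.sense();print(repr(s["q"]),s["tool_pos"],s["eef_rot"])
m=imaging.camera_model("wrist");im=imaging.get_image("wrist");cv2.imwrite("pics/w2.png",im)
np.savez("pics/w2.npz",**m)
g=(255*(im/255.)**.65).astype('uint8')
cv2.imwrite("pics/w2v.png",cv2.resize(g,(800,600),interpolation=cv2.INTER_CUBIC))
```

```text
array([0.6193, 0.0221, 1.7808, 0.0002, 1.3394, 0.4523]) [0.3362 0.3456 0.2151] [-0.0002  0.6457  0.7636 -0.0003]
```

View pics/w2v.png

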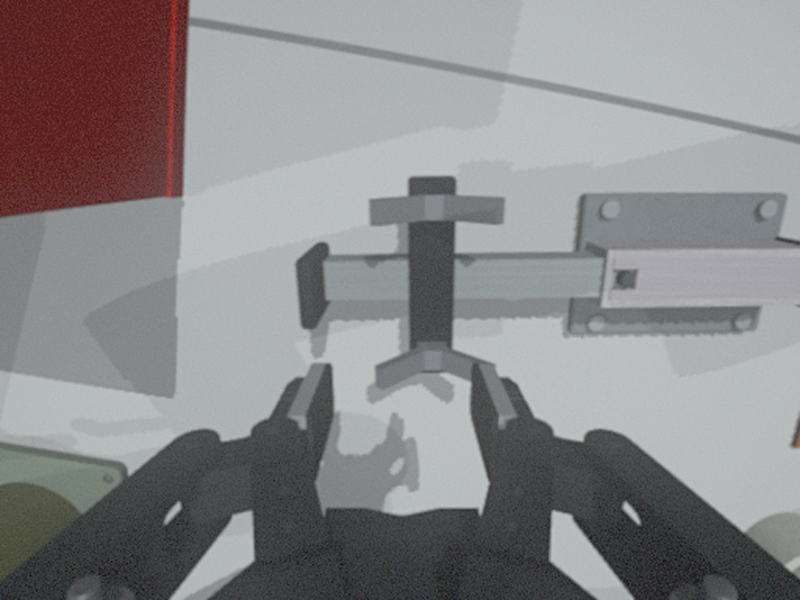

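The button stands dark in the hole at about (625,279). The upper saddle's tips are at about (370,211) and (504,210), its valley at about (432,208). The lower saddle's tips are at about (377,376) and (494,369). Next I fit the arm's kinematics and plan the roller pose.

```bash
cat > kin.py <<'E'
from h import *
from scipy.optimize import least_squares
D=[([.995473,.207456,1.542948,0,1.393523,-.150464],[.23658793,.52323586,.23010813],[-4.06e-4,.210834,.977521,-1.09e-3]),
([.687248,.1451756,2.0318302,.000188,.965444,.518708],[.27188557,.33471931,.05493079],[-1.5e-4,.645121,.76408,-4.1e-4]),
([.6193,.0221,1.7808,.0002,1.3394,.4523],[.3362,.3456,.2151],[-.0002,.6457,.7636,-.0003])]
rz=lambda a:R.from_euler('z',a).as_matrix()
ry=lambda a:R.from_euler('y',a).as_matrix()
# params: d1, a1(shoulder fwd), L1, L2(along forearm), Lt, e(elbow offset perp)
def fk(q,p,s4=1,off=0):
    d1,L1,L2,Lt,e=p
    A=rz(q[0]);B=A@ry(q[1]);C=A@ry(q[1]+q[2]);W=C@rz(s4*q[3])@ry(q[4])
    x=np.r_[0,0,d1]+B@[0,0,L1]+C@[e,0,L2]+W@[0,0,Lt]
    return x,W@rz(q[5]+off)
E
python3 - <<'E'
from kin import *
np.set_printoptions(precision=4,suppress=True)
for q,x,w in D:
    M=R.from_quat([w[1],w[2],w[3],w[0]]).as_matrix()
    W=fk(q,[0]*5)[1]; print(R.from_matrix(W.T@M).as_rotvec(), np.arctan2(x[1],x[0])-q[0])
f=lambda p:np.r_[np.concatenate([fk(q,p)[0]-x for q,x,w in D]),.01*(p-[.15,.4,.4,.25,0])]
s=least_squares(f,[.15,.4,.4,.25,0]);print(s.x,f(s.x)[:9])
m=dict(np.load("pics/w2.npz"));k=1.5625
g=lambda x,y:(x/k-.2,y/k-.2)
for n,p,z in [("U-",(370,211),.1),("U+",(504,210),.1),("L-",(377,376),.1),("L+",(494,369),.1),("Uv",(432,208),.065),("Lv",(431,358),.065),("hole",(625,279),.052)]: print(n,atz(m,g(*p),z))
E
```

```text
[ 0.     -0.      1.5708] 0.15067205111281168
[ 0.     -0.      1.5708] 0.2013647198562497
[-0.      0.      1.5708] 0.17988432426084344
[0.3334 0.4561 0.4995 0.368  0.094 ] [ 0.0723 -0.0469 -0.      0.0547 -0.0666  0.      0.05   -0.0702 -0.    ]
U- [0.3088 0.3921 0.1   ]
U+ [0.387 0.406 0.1  ]
L- [0.3291 0.2858 0.1   ]
L+ [0.4049 0.3037 0.1   ]
Uv [0.3476 0.3973 0.065 ]
Lv [0.3674 0.2891 0.065 ]
hole [0.4997 0.3699 0.052 ]
```

Run:
```python
from kin import *
np.set_printoptions(precision=4,suppress=True)
def res(p):
    o=[]
    for q,x,w in D:
        A=rz(q[0]);o.append(fk(q,p[:5])[0]+A@[0,p[5],0]-x)
    return np.concatenate(o)
for w in (1e-5,):
    p0=np.array([.16,.42,.39,.25,0,.086])
    s=least_squares(lambda p:np.r_[res(p),1e-3*(p-p0)],p0);print(s.x,res(s.x))
    s=least_squares(res,p0);print(s.x,s.cost,np.linalg.svd(s.jac)[1])
```

```text
[0.1907 0.4543 0.4995 0.2235 0.0939 0.0862] [-0.  0.  0.  0. -0.  0.  0. -0. -0.]
[0.3307 0.4555 0.4996 0.3644 0.0942 0.0862] 2.3478961025644373e-11 [3.4463 1.7405 1.7321 0.2837 0.1141 0.0001]
```

Emit:
apply_moves:
  targets:
    - {"slide":[0,0,-0.8],"dr":[0,0,0]}
    - {"slide":[0,0,-0.8],"dr":[0,0,0]}
    - {"slide":[0,0,-0.8],"dr":[0,0,0]}
    - {"slide":[0,0,0],"dr":[0,6,0]}
    - {"slide":[0,0,0],"dr":[0,6,0]}
    - {"slide":[0,0,0],"dr":[0,6,0]}
    - {"slide":[0,0,0],"dr":[0,6,0]}
    - {"slide":[0,0,0],"dr":[0,0,0]}
    - {"slide":[0,0,0],"dr":[0,0,0]}

```text
clock: 7.82
tool_pos: [0.3342, 0.3444, 0.3097]
eef_rot: [-0.159, 0.632, 0.747, 0.132]
contact_force: [0.2, -0.3, -0.4]
grip_width: 0.05
finger_force: 0.0
```

```bash
cat >> kin.py <<'E'
def fk2(q,p):  # p: d1,L1,L2,Lt,e,yShoulder,yWrist(along wrist pitch axis)
    A=rz(q[0]);B=A@ry(q[1]);C=A@ry(q[1]+q[2]);F=C@rz(q[3]);W=F@ry(q[4])
    return np.r_[0,0,p[0]]+A@[0,p[5],0]+B@[0,0,p[1]]+C@[p[4],0,p[2]]+F@[0,p[6],0]+W@[p[7],0,p[3]],W@rz(q[5]+np.pi/2)
E
python3 - <<'E'
from kin import *
np.set_printoptions(precision=5,suppress=True)
s=robot.sense();p,r=tool();print(s["q"],p,r.as_matrix())
q=s["q"]
print(fk2(q,[0]*8)[1]);q2=q.copy();q2[3]*=-1;print(fk2(q2,[0]*8)[1])
D.append((q,p,None))
res=lambda v:np.concatenate([fk2(a,v)[0]-x for a,x,_ in D])
p0=np.array([.2,.4545,.4995,.23,.094,.086,0,0])
o=least_squares(lambda v:np.r_[res(v),1e-4*(v-p0)],p0);print(o.x,res(o.x))
o=least_squares(lambda v:np.r_[res(np.r_[v,0]),1e-4*(v-p0[:7])],p0[:7]);print(o.x,res(np.r_[o.x,0]))
np.save("kp.npy",np.r_[o.x,0])
E
```

```text
[ 0.34212 -0.18134  1.8278   0.41467  1.43379  0.13196] [0.3342  0.3444  0.30969] [[-0.14991  0.98621 -0.07017]
 [ 0.90204  0.16548  0.39867]
 [ 0.40479 -0.00353 -0.9144 ]]
[[-0.14991  0.98621 -0.07017]
 [ 0.90204  0.16548  0.39867]
 [ 0.40479 -0.00353 -0.9144 ]]
[[-0.21165  0.95716  0.19762]
 [ 0.89542  0.27094 -0.35329]
 [-0.39169  0.10218 -0.9144 ]]
[ 0.2827   0.455    0.4996   0.316    0.0941   0.08621 -0.00001  0.00001] [-0.00001 -0.       0.      -0.      -0.       0.       0.00001  0.
 -0.00001 -0.00001 -0.       0.     ]
[ 0.2827   0.455    0.49959  0.316    0.0941   0.0862  -0.     ] [-0.00001 -0.       0.      -0.      -0.       0.       0.00001  0.
 -0.00001 -0.00001 -0.       0.     ]
```

```bash
cat > plan.py <<'E'
from kin import *
kp=np.load("kp.npy")
lo=np.array([-2.73,-.86,.23,-1.11,.08,-2.82])+.05;hi=np.array([2.73,2.22,2.46,4.25,2.63,2.82])-.05
def ik(x,M,seed):
    f=lambda q:(lambda a:np.r_[(a[0]-x)*5,(a[1]-M).ravel()])(fk2(q,kp))
    o=least_squares(f,np.clip(seed,lo+.01,hi-.01),bounds=(lo,hi),xtol=1e-10)
    return o.x if np.abs(o.fun).max()<2e-3 else None
up=np.r_[0,0,1.]
OBS=dict(flask=((.422,-.391),.033,.19),spray=((.497,-.07),.026,.165),tape=((.69,-.0875),.045,.038),balm=((.408,-.217),.034,.06),cup=((.761,-.287),.038,.09))
def clear(q):
    A=rz(q[0]);B=A@ry(q[1]);C=A@ry(q[1]+q[2])
    el=np.r_[0,0,kp[0]]+A@[0,kp[5],0]+B@[0,0,kp[1]];w=el+C@[kp[4],0,kp[2]];t=fk2(q,kp)[0]
    P=np.r_[np.linspace(el+C@[kp[4],0,0],w,20),np.linspace(w,t,14)]
    c={"table":P[:,2].min()}
    for n,(xy,r,h) in OBS.items():
        dh=np.linalg.norm(P[:,:2]-xy,axis=1)-r;dv=P[:,2]-h
        c[n]=np.hypot(np.maximum(dh,0),np.maximum(dv,0)).min()
    return c
def pick(psi,phi,g):
    d=np.r_[np.cos(psi),np.sin(psi),0];z=np.sin(phi)*d-np.cos(phi)*up;x=np.cos(phi)*d+np.sin(phi)*up
    M=np.c_[x,np.cross(z,x),z];return g+.0187*z,M
def place(a,phi,g):
    z=-np.cos(phi)*a-np.sin(phi)*up;x=np.sin(phi)*a-np.cos(phi)*up
    M=np.c_[x,np.cross(z,x),z];return g+.0187*z,M
E
cat > run.py <<'E'
from plan import *
np.set_printoptions(precision=2,suppress=True)
seeds=[[s,.3,1.6,q4,q5,0] for s in(-.4,.6) for q4 in(0,1.5,3) for q5 in(.8,1.5)]
ro=np.r_[.566,-.248,.10];cr=np.r_[.3572,.347,.103];c=np.r_[-.175,.985,0]
def best(x,M):
    S=[q for q in(ik(x,M,s) for s in seeds) if q is not None]
    return S
for phi in np.radians([60,75]):
    for sg in(1,-1):
        for q in best(*place(sg*c,phi,cr-0*c))[:2]: print("place",np.degrees(phi),sg,q)
    for psi in np.radians(range(-180,180,20)):
        x,M=pick(psi,phi,ro)
        S=best(x,M)
        if S:
            k=max(S,key=lambda q:min(clear(q).values()))
            print(int(np.degrees(phi)),int(np.degrees(psi)),k,{a:round(float(b),3) for a,b in clear(k).items()})
E
time python3 run.py
```

```text
place 59.99999999999999 1 [ 0.83  0.46  1.63 -0.41  1.4   0.8 ]
place 59.99999999999999 1 [ 0.83  0.46  1.63 -0.41  1.4   0.8 ]
59 -180 [-0.39  1.11  0.77 -0.43  2.23 -2.05] {'table': 0.091, 'flask': 0.159, 'spray': 0.16, 'tape': 0.16, 'balm': 0.115, 'cup': 0.092}
59 -160 [-0.3   1.02  0.92 -0.63  2.05 -2.26] {'table': 0.091, 'flask': 0.155, 'spray': 0.165, 'tape': 0.146, 'balm': 0.117, 'cup': 0.11}
59 -140 [-0.22  0.92  1.13 -0.79  1.81 -2.39] {'table': 0.091, 'flask': 0.154, 'spray': 0.155, 'tape': 0.135, 'balm': 0.121, 'cup': 0.136}
59 -119 [-0.16  0.79  1.36 -0.94  1.55 -2.47] {'table': 0.091, 'flask': 0.154, 'spray': 0.123, 'tape': 0.133, 'balm': 0.126, 'cup': 0.156}
59 -40 [-0.45  0.35  2.18  3.64  0.46 -1.89] {'table': 0.091, 'flask': 0.169, 'spray': 0.071, 'tape': 0.168, 'balm': 0.108, 'cup': 0.147}
59 -20 [-0.7   0.33  2.21  2.49  0.51 -1.16] {'table': 0.091, 'flask': 0.151, 'spray': 0.118, 'tape': 0.162, 'balm': 0.1, 'cup': 0.145}
59 0 [-0.9   0.37  2.13  1.77  0.76 -0.83] {'table': 0.091, 'flask': 0.11, 'spray': 0.152, 'tape': 0.157, 'balm': 0.1, 'cup': 0.145}
59 20 [-0.99
[... 2308 characters left out ...]
 1.73  1.27  1.48 -0.89] {'table': 0.095, 'flask': 0.0, 'spray': 0.16, 'tape': 0.151, 'balm': 0.112, 'cup': 0.15}
75 59 [-1.    0.85  1.46  1.05  1.72 -0.85] {'table': 0.095, 'flask': 0.02, 'spray': 0.154, 'tape': 0.151, 'balm': 0.129, 'cup': 0.156}
75 80 [-0.92  0.98  1.2   0.88  1.97 -0.85] {'table': 0.095, 'flask': 0.067, 'spray': 0.15, 'tape': 0.153, 'balm': 0.132, 'cup': 0.161}
75 100 [-0.82  1.1   0.94  0.72  2.22 -0.91] {'table': 0.095, 'flask': 0.087, 'spray': 0.147, 'tape': 0.157, 'balm': 0.126, 'cup': 0.15}
75 119 [-0.71  1.22  0.71  0.52  2.44 -1.07] {'table': 0.095, 'flask': 0.114, 'spray': 0.147, 'tape': 0.162, 'balm': 0.121, 'cup': 0.12}
real	0m5.052s
user	0m5.577s
sys	0m0.040s
```

```bash
cat >> plan.py <<'E'
def sim(x,M,s,w,n):
    L=[]
    for _ in range(n):
        x=x+M@np.array(s)*.04;M=M@R.from_rotvec(np.radians(w)).as_matrix();L.append((x,M))
    return L
def row(A,B,n,q0,dec=(2,1)):
    (xa,Ma),(xb,Mb)=A,B
    w=np.degrees(R.from_matrix(Ma.T@Mb).as_rotvec())/n
    S=0;M=Ma
    for _ in range(n): S=S+M;M=M@R.from_rotvec(np.radians(w)).as_matrix()
    s=np.round(np.linalg.solve(S*.04,xb-xa),dec[0]);w=np.round(w,dec[1])
    L=sim(xa,Ma,s,w,n);q=np.array(q0);v=0;cl=[]
    for x,M in L:
        k=ik(x,M,q)
        if k is None: print("IK fail",x);break
        v=np.maximum(v,np.abs(k-q)*12);q=k;cl.append(clear(q))
    print("n",n,"slide",list(map(float,s)),"dr",list(map(float,w)),"|s|mm",np.linalg.norm(s)*40)
    print("  end err mm",(L[-1][0]-xb)*1e3,"deg",np.degrees(R.from_matrix(L[-1][1].T@Mb).magnitude()),"vmax",v,"q",q)
    print("  clear",{k:round(float(min(c[k] for c in cl)),3) for k in cl[0]})
    return L[-1],q
def now():
    p,r=tool();return (p,r.as_matrix()),robot.sense()["q"]
E
python3 - <<'E'
from plan import *
np.set_printoptions(precision=2,suppress=True)
A,q=now()
psi,phi=np.radians(118),np.radians(65)
x,M=pick(psi,phi,np.r_[.566,-.248,.10])
pre=(x-.13*M[:,2],M)
W1=(pre[0]+[0,0,.20],M)
E,q=row(A,W1,30,q)
row(E,pre,8,q)
E
```

```text
IK fail [ 0.58 -0.27  0.36]
n 30 slide [-0.43, 0.04, -0.46] dr [0.4, 1.4, -0.5] |s|mm 25.238066486955773
  end err mm [ 3.61  1.58 -3.6 ] deg 2.1250721406832 vmax [0.92 0.95 1.29 0.4  0.64 0.88] q [-0.73  0.84  0.66  0.65  2.56 -0.82]
  clear {'table': 0.32, 'flask': 0.246, 'spray': 0.229, 'tape': 0.369, 'balm': 0.336, 'cup': 0.322}
IK fail [ 0.62 -0.34  0.32]
n 8 slide [-0.56, -0.02, 0.25] dr [0.1, -0.1, 0.2] |s|mm 24.543838330627917
  end err mm [ 1.74 -0.6   0.08] deg 0.3310754984048396 vmax 0 q [-0.73  0.84  0.66  0.65  2.56 -0.82]Traceback (most recent call last):
  File "<stdin>", line 9, in <module>
  File "plan.py", line 43, in row
    print("  clear",{k:round(float(min(c[k] for c in cl)),3) for k in cl[0]})
                                                                      ~~^^^
IndexError: list index out of range
```

Run:
```python
from plan import *
np.set_printoptions(precision=2,suppress=True)
for phi in (60,65):
  for psi in (85,95,105):
    x,M=pick(np.radians(psi),np.radians(phi),np.r_[.566,-.248,.10])
    for n,o in dict(pick=0*x,pre=-.13*M[:,2],W1=-.13*M[:,2]+[0,0,.12],lift=np.r_[0,0,.15]).items():
        q=ik(x+o,M,[-.8,1,1,.6,2,-.9]);print(phi,psi,n,q,None if q is None else {k:round(float(b),2) for k,b in clear(q).items()})
```

```text
60 85 pick [-0.86  0.87  1.21  0.7   1.86 -0.87] {'table': 0.09, 'flask': 0.1, 'spray': 0.15, 'tape': 0.15, 'balm': 0.13, 'cup': 0.16}
60 85 pre [-0.96  0.93  0.95  0.68  2.07 -0.8 ] {'table': 0.16, 'flask': 0.1, 'spray': 0.25, 'tape': 0.27, 'balm': 0.19, 'cup': 0.19}
60 85 W1 [-0.96  0.81  0.9   0.76  2.2  -0.67] {'table': 0.28, 'flask': 0.14, 'spray': 0.28, 'tape': 0.34, 'balm': 0.27, 'cup': 0.25}
60 85 lift [-0.86  0.68  1.19  0.75  2.02 -0.71] {'table': 0.24, 'flask': 0.16, 'spray': 0.17, 'tape': 0.25, 'balm': 0.22, 'cup': 0.22}
60 95 pick [-0.82  0.93  1.1   0.62  1.97 -0.93] {'table': 0.09, 'flask': 0.12, 'spray': 0.15, 'tape': 0.16, 'balm': 0.13, 'cup': 0.16}
60 95 pre [-0.9   1.03  0.77  0.63  2.2  -0.84] {'table': 0.16, 'flask': 0.12, 'spray': 0.26, 'tape': 0.26, 'balm': 0.2, 'cup': 0.17}
60 95 W1 [-0.9   0.92  0.71  0.72  2.33 -0.71] {'table': 0.28, 'flask': 0.15, 'spray': 0.28, 'tape': 0.34, 'balm': 0.28, 'cup': 0.24}
60 95 lift [-0.82  0.75  1.07  0.68  2.13 -0.79] {'table': 0.24, 'flask': 0.17, 'spray': 0.17, 'tape': 0.25, 'balm': 0.22, 'cup': 0.22}
60 105 pick [-0.77  0
[... 1447 characters left out ...]
 0.27, 'cup': 0.24}
65 95 lift [-0.83  0.79  1.05  0.74  2.19 -0.77] {'table': 0.24, 'flask': 0.16, 'spray': 0.17, 'tape': 0.25, 'balm': 0.22, 'cup': 0.23}
65 105 pick [-0.78  1.04  0.95  0.58  2.14 -0.99] {'table': 0.09, 'flask': 0.13, 'spray': 0.15, 'tape': 0.16, 'balm': 0.12, 'cup': 0.15}
65 105 pre [-0.85  1.21  0.5   0.65  2.41 -0.85] {'table': 0.15, 'flask': 0.13, 'spray': 0.27, 'tape': 0.26, 'balm': 0.21, 'cup': 0.15}
65 105 W1 [-0.85  1.1   0.45  0.78  2.53 -0.68] {'table': 0.27, 'flask': 0.16, 'spray': 0.28, 'tape': 0.33, 'balm': 0.28, 'cup': 0.23}
65 105 lift [-0.78  0.86  0.94  0.66  2.3  -0.85] {'table': 0.24, 'flask': 0.17, 'spray': 0.17, 'tape': 0.25, 'balm': 0.22, 'cup': 0.23}
```

Run:
```python
from plan import *
np.set_printoptions(precision=2,suppress=True)
A,q=now()
x,M=pick(np.radians(95),np.radians(62),np.r_[.566,-.248,.10])
pre=(x-.13*M[:,2],M)
W1=(pre[0]+[0,0,.12],M)
E,q=row(A,W1,36,q,(2,2))
row(E,pre,6,q,(2,2))
```

```text
n 36 slide [-0.39, 0.1, -0.32] dr [-0.09, 1.06, 0.09] |s|mm 20.571825392998065
  end err mm [-6.12  2.71 -0.34] deg 0.07111772300502019 vmax [0.75 0.71 0.91 0.28 0.38 0.64] q [-0.91  0.93  0.72  0.74  2.35 -0.71]
  clear {'table': 0.272, 'flask': 0.146, 'spray': 0.174, 'tape': 0.321, 'balm': 0.265, 'cup': 0.244}
n 6 slide [-0.45, 0.02, 0.22] dr [-0.01, -0.01, -0.0] |s|mm 20.051932575190854
  end err mm [-1.05 -0.89 -0.49] deg 0.029100102264044928 vmax [0.   0.29 0.11 0.21 0.25 0.3 ] q [-0.91  1.06  0.75  0.65  2.23 -0.84]
  clear {'table': 0.152, 'flask': 0.121, 'spray': 0.26, 'tape': 0.265, 'balm': 0.199, 'cup': 0.17}
```

Emit:
apply_moves:
  targets:
    - {"slide":[-0.39,0.1,-0.32],"dr":[-0.09,1.06,0.09]}
    - {"slide":[-0.39,0.1,-0.32],"dr":[-0.09,1.06,0.09]}
    - {"slide":[-0.39,0.1,-0.32],"dr":[-0.09,1.06,0.09]}
    - {"slide":[-0.39,0.1,-0.32],"dr":[-0.09,1.06,0.09]}
    - {"slide":[-0.39,0.1,-0.32],"dr":[-0.09,1.06,0.09]}
    - {"slide":[-0.39,0.1,-0.32],"dr":[-0.09,1.06,0.09]}
    - {"slide":[-0.39,0.1,-0.32],"dr":[-0.09,1.06,0.09]}
    - {"slide":[-0.39,0.1,-0.32],"dr":[-0.09,1.06,0.09]}
    - {"slide":[-0.39,0.1,-0.32],"dr":[-0.09,1.06,0.09]}
    - {"slide":[-0.39,0.1,-0.32],"dr":[-0.09,1.06,0.09]}
    - {"slide":[-0.39,0.1,-0.32],"dr":[-0.09,1.06,0.09]}
    - {"slide":[-0.39,0.1,-0.32],"dr":[-0.09,1.06,0.09]}
  fingers: 85

```text
clock: 8.82
tool_pos: [0.4199, 0.118, 0.3517]
eef_rot: [-0.236, 0.62, 0.719, 0.208]
contact_force: [-0.4, -0.4, -0.4]
grip_width: 0.0848
finger_force: 0.0
```

Emit:
apply_moves:
  targets:
    - {"slide":[-0.39,0.1,-0.32],"dr":[-0.09,1.06,0.09]}
    - {"slide":[-0.39,0.1,-0.32],"dr":[-0.09,1.06,0.09]}
    - {"slide":[-0.39,0.1,-0.32],"dr":[-0.09,1.06,0.09]}
    - {"slide":[-0.39,0.1,-0.32],"dr":[-0.09,1.06,0.09]}
    - {"slide":[-0.39,0.1,-0.32],"dr":[-0.09,1.06,0.09]}
    - {"slide":[-0.39,0.1,-0.32],"dr":[-0.09,1.06,0.09]}
    - {"slide":[-0.39,0.1,-0.32],"dr":[-0.09,1.06,0.09]}
    - {"slide":[-0.39,0.1,-0.32],"dr":[-0.09,1.06,0.09]}
    - {"slide":[-0.39,0.1,-0.32],"dr":[-0.09,1.06,0.09]}
    - {"slide":[-0.39,0.1,-0.32],"dr":[-0.09,1.06,0.09]}
    - {"slide":[-0.39,0.1,-0.32],"dr":[-0.09,1.06,0.09]}
    - {"slide":[-0.39,0.1,-0.32],"dr":[-0.09,1.06,0.09]}

```text
clock: 9.82
tool_pos: [0.4999, -0.1147, 0.3379]
eef_rot: [-0.311, 0.602, 0.68, 0.279]
contact_force: [-0.3, 0.3, -0.6]
grip_width: 0.085
finger_force: 0.0
```

Emit:
apply_moves:
  targets:
    - {"slide":[-0.39,0.1,-0.32],"dr":[-0.09,1.06,0.09]}
    - {"slide":[-0.39,0.1,-0.32],"dr":[-0.09,1.06,0.09]}
    - {"slide":[-0.39,0.1,-0.32],"dr":[-0.09,1.06,0.09]}
    - {"slide":[-0.39,0.1,-0.32],"dr":[-0.09,1.06,0.09]}
    - {"slide":[-0.39,0.1,-0.32],"dr":[-0.09,1.06,0.09]}
    - {"slide":[-0.39,0.1,-0.32],"dr":[-0.09,1.06,0.09]}
    - {"slide":[-0.39,0.1,-0.32],"dr":[-0.09,1.06,0.09]}
    - {"slide":[-0.39,0.1,-0.32],"dr":[-0.09,1.06,0.09]}
    - {"slide":[-0.39,0.1,-0.32],"dr":[-0.09,1.06,0.09]}
    - {"slide":[-0.39,0.1,-0.32],"dr":[-0.09,1.06,0.09]}
    - {"slide":[-0.39,0.1,-0.32],"dr":[-0.09,1.06,0.09]}
    - {"slide":[-0.39,0.1,-0.32],"dr":[-0.09,1.06,0.09]}

```text
clock: 10.82
tool_pos: [0.573, -0.3401, 0.2712]
eef_rot: [-0.382, 0.577, 0.633, 0.347]
contact_force: [-0.2, 0.4, 1.2]
grip_width: 0.0847
finger_force: 0.0
```

Emit:
apply_moves:
  targets:
    - {"slide":[0,0,0],"dr":[0,0,0]}
    - {"slide":[0,0,0],"dr":[0,0,0]}

```text
clock: 10.98
tool_pos: [0.5721, -0.3401, 0.269]
eef_rot: [-0.383, 0.577, 0.632, 0.348]
contact_force: [-0.5, 1.7, 0.0]
grip_width: 0.0851
finger_force: 0.0
```

Run:
```python
from plan import *
np.set_printoptions(precision=3,suppress=True)
A,q=now();print(A,q)
m=imaging.camera_model("wrist");im=imaging.get_image("wrist");cv2.imwrite("pics/w3.png",im)
np.savez("pics/w3.npz",**m)
print(proj(m,[[.566,-.248,.17],[.566,-.248,0]])*1.5625)
g=(255*(im/255.)**.5).astype('uint8')
cv2.imwrite("pics/w3v.png",cv2.resize(g,(800,600),interpolation=cv2.INTER_CUBIC))
```

```text
(array([ 0.572, -0.34 ,  0.269]), array([[-0.041,  0.996, -0.082],
       [ 0.462,  0.092,  0.882],
       [ 0.886, -0.002, -0.464]])) [-0.903  0.937  0.719  0.741  2.348 -0.706]
[[405.531 349.39 ]
 [404.696 458.686]]
```

View pics/w3v.png

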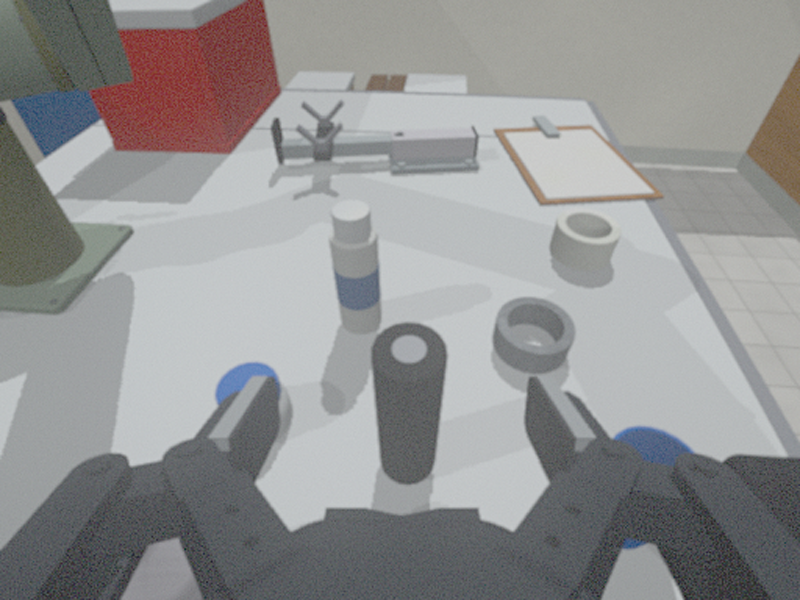

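The roller's top centre is at about (409,350) and its base centre at about (407,461), close to my prediction. The roller is about 2 mm further toward +x.

Run:
```python
from plan import *
np.set_printoptions(precision=4,suppress=True)
m=dict(np.load("pics/w3.npz"));t=imaging.camera_model("top");s=imaging.camera_model("scene")
k=1.5625;w=(409/k-.2,350/k-.2)
print(tri([(m,w),(t,(362.6,180))]),tri([(m,w),(s,(176,223))]),atz(m,w,.17),atz(m,(407/k-.2,461/k-.2),0))
A,q=now()
x,M=pick(np.radians(95.3),np.radians(62.3),np.r_[.568,-.247,.10])
pre=(x-.11*M[:,2],M)
E,q=row(A,pre,6,q,(2,2))
row(E,(x,M),8,q,(2,2))
```

```text
(array([ 0.5664, -0.2455,  0.166 ]), [np.float64(0.0016831030572356975), np.float64(0.0016831030572354553)]) (array([ 0.5661, -0.241 ,  0.1674]), [np.float64(0.004303343304961342), np.float64(0.004303343304961344)]) [ 0.5682 -0.2481  0.17  ] [ 0.5681 -0.2498  0.    ]
n 6 slide [-0.45, 0.02, 0.29] dr [-0.0, 0.01, 0.0] |s|mm 21.428952377566198
  end err mm [ 0.4786 -0.4668  0.5892] deg 0.01822633036054002 vmax [0.0241 0.2614 0.2275 0.2335 0.3101 0.3425] q [-0.8903  1.0423  0.7948  0.6526  2.2001 -0.8478]
  clear {'table': 0.143, 'flask': 0.125, 'spray': 0.244, 'tape': 0.245, 'balm': 0.187, 'cup': 0.161}
n 8 slide [-0.0, -0.0, 0.35] dr [-0.0, -0.0, 0.0] |s|mm 14.0
  end err mm [ 0.2879  1.3011 -0.3269] deg 0.01822633036054002 vmax [0.116  0.1765 0.5005 0.0586 0.315  0.1483] q [-0.8191  0.9542  1.0811  0.6393  2.0017 -0.9243]
  clear {'table': 0.091, 'flask': 0.124, 'spray': 0.148, 'tape': 0.152, 'balm': 0.129, 'cup': 0.154}
```

Emit:
apply_moves:
  targets:
    - {"slide":[-0.45,0.02,0.29],"dr":[0,0,0]}
    - {"slide":[-0.45,0.02,0.29],"dr":[0,0,0]}
    - {"slide":[-0.45,0.02,0.29],"dr":[0,0,0]}
    - {"slide":[-0.45,0.02,0.29],"dr":[0,0,0]}
    - {"slide":[-0.45,0.02,0.29],"dr":[0,0,0]}
    - {"slide":[-0.45,0.02,0.29],"dr":[0,0,0]}
    - {"slide":[0,0,0],"dr":[0,0,0]}

```text
clock: 11.62
tool_pos: [0.5743, -0.327, 0.1389]
eef_rot: [-0.384, 0.577, 0.631, 0.349]
contact_force: [-0.2, 0.1, -1.4]
grip_width: 0.0849
finger_force: 0.0
```

Emit:
apply_moves:
  targets:
    - {"slide":[0,0,0.35],"dr":[0,0,0]}
    - {"slide":[0,0,0.35],"dr":[0,0,0]}
    - {"slide":[0,0,0.35],"dr":[0,0,0]}
    - {"slide":[0,0,0.35],"dr":[0,0,0]}
    - {"slide":[0,0,0.35],"dr":[0,0,0]}
    - {"slide":[0,0,0.35],"dr":[0,0,0]}
    - {"slide":[0,0,0.35],"dr":[0,0,0]}
    - {"slide":[0,0,0.3],"dr":[0,0,0]}
    - {"slide":[0,0,0],"dr":[0,0,0]}
    - {"slide":[0,0,0],"dr":[0,0,0]}

```text
clock: 12.45
tool_pos: [0.567, -0.2325, 0.0936]
eef_rot: [-0.381, 0.577, 0.633, 0.349]
contact_force: [-0.1, 0.3, 0.4]
grip_width: 0.0851
finger_force: 0.0
```

Run:
```python
from plan import *
np.set_printoptions(precision=4,suppress=True)
A,q=now();x,M=A;g=x-.0187*M[:,2];print(g,x,M)
d=np.r_[.568,-.247,.10]-g;print("roller in tool mm",M.T@d*1e3, robot.sense()["contact_force"])
```

```text
[ 0.5684 -0.249   0.1023] [ 0.567  -0.2325  0.0936] [[-0.0447  0.9959 -0.0791]
 [ 0.4644  0.0908  0.881 ]
 [ 0.8845  0.0026 -0.4665]]
roller in tool mm [-1.094  -0.2664  2.8684] [-0.089   0.3002  0.4256]
```

Emit:
apply_moves:
  targets:
    - {"slide":[0,0,0],"dr":[0,0,0]}
    - {"slide":[0,0,0],"dr":[0,0,0]}
    - {"slide":[0,0,0],"dr":[0,0,0]}
    - {"slide":[0,0,0],"dr":[0,0,0]}
    - {"slide":[0,0,0],"dr":[0,0,0]}
    - {"slide":[0,0,0],"dr":[0,0,0]}
    - {"slide":[0,0,0],"dr":[0,0,0]}
  fingers: 0
  squeeze: 60

```text
clock: 13.03
tool_pos: [0.5671, -0.2335, 0.094]
eef_rot: [-0.38, 0.577, 0.633, 0.349]
contact_force: [-0.7, -2.0, 5.1]
grip_width: 0.0524
finger_force: 63.0
```

Run:
```python
from plan import *
np.set_printoptions(precision=4,suppress=True)
A,q=now();print(A,q)
x,M=A
# roller axis is world up: its tool-frame direction and centre
a=M.T@up; c=M.T@(np.r_[.5675,-.2475,.085]-x); np.savez("grip.npz",a=a,c=c); print(a,c)
```

```text
(array([ 0.5671, -0.2335,  0.094 ]), array([[-0.0452,  0.996 , -0.0776],
       [ 0.4649,  0.0897,  0.8808],
       [ 0.8842,  0.0038, -0.4671]])) [-0.8236  0.9523  1.0757  0.6399  2.0053 -0.9241]
[ 0.8842  0.0038 -0.4671] [-0.0145 -0.0008 -0.0082]
```

```bash
cat > pl.py <<'E'
from plan import *
np.set_printoptions(precision=3,suppress=True)
G=np.load("grip.npz");a=G["a"];cc=G["c"]
cr=np.r_[.3572,.347,.103];th=np.radians(10.1);c=np.r_[-np.sin(th),np.cos(th),0]
_,Mp=place(c,np.arccos(-a[2]),cr)
def tgt(h): return (cr+[0,0,h]-Mp@cc,Mp)
def ends(x,M): return [x+M@(cc+s*.085*a) for s in(1,-1)]
E
python3 - <<'E'
from pl import *
A,q=now()
U=(A[0]+[0,0,.2],A[1])
E,q=row(A,U,8,q,(2,2))
H=tgt(.15)
print(Mp@a,Mp@np.r_[0,1,0])
for n in (36,):
    F,q2=row(E,H,n,q,(2,2))
    s=0
T=np.array(E[0]);
w=np.degrees(R.from_matrix(E[1].T@H[1]).as_rotvec());print(w)
row(F,tgt(0),10,q2,(2,2))
E
```

```text
n 8 slide [0.55, 0.0, -0.29] dr [0.0, 0.0, 0.0] |s|mm 24.8708664907357
  end err mm [-0.762  0.093 -1.035] deg 0.0 vmax [0.001 0.406 0.196 0.227 0.342 0.384] q [-0.824  0.727  1.025  0.746  2.219 -0.719]
  clear {'table': 0.119, 'flask': 0.126, 'spray': 0.152, 'tape': 0.167, 'balm': 0.139, 'cup': 0.161}
[-0.172  0.985  0.   ] [ 0.985  0.175 -0.   ]
n 36 slide [0.44, -0.09, 0.19] dr [0.05, -2.5, -0.14] |s|mm 19.505896544378572
  end err mm [ 1.681  7.381 -1.809] deg 0.15602791559475523 vmax [0.856 0.707 0.534 0.541 0.319 0.775] q [ 0.85   0.301  1.49  -0.376  1.664  0.7  ]
  clear {'table': 0.237, 'flask': 0.212, 'spray': 0.192, 'tape': 0.301, 'balm': 0.272, 'cup': 0.276}
[  1.852 -89.929  -5.187]
n 10 slide [0.16, -0.01, 0.34] dr [-0.01, 0.01, -0.01] |s|mm 15.035956903370003
  end err mm [-0.985 -0.197 -1.954] deg 0.05545237935028959 vmax [0.006 0.236 0.204 0.023 0.327 0.119] q [ 0.845  0.459  1.617 -0.382  1.395  0.799]
  clear {'table': 0.087, 'flask': 0.717, 'spray': 0.423, 'tape': 0.513, 'balm': 0.542, 'cup': 0.722}
```

Emit:
apply_moves:
  targets:
    - {"slide":[0.3,0,-0.16],"dr":[0,0,0]}
    - {"slide":[0.55,0,-0.29],"dr":[0,0,0]}
    - {"slide":[0.55,0,-0.29],"dr":[0,0,0]}
    - {"slide":[0.55,0,-0.29],"dr":[0,0,0]}
    - {"slide":[0.55,0,-0.29],"dr":[0,0,0]}
    - {"slide":[0.55,0,-0.29],"dr":[0,0,0]}
    - {"slide":[0.55,0,-0.29],"dr":[0,0,0]}
    - {"slide":[0.55,0,-0.29],"dr":[0,0,0]}
    - {"slide":[0.25,0,-0.13],"dr":[0,0,0]}
    - {"slide":[0,0,0],"dr":[0,0,0]}
    - {"slide":[0,0,0],"dr":[0,0,0]}

```text
clock: 13.95
tool_pos: [0.5663, -0.2326, 0.2914]
eef_rot: [-0.38, 0.578, 0.633, 0.349]
contact_force: [0.0, -0.1, -3.8]
grip_width: 0.0523
finger_force: 63.0
```

Run:
```python
from pl import *
A,q=now();print(A[0],robot.sense()["contact_force"],robot.sense()["grip_width"])
F,q2=row(A,tgt(.12),36,q,(2,2))
s=np.array([.44,-.09,.19])
L=sim(*A,[.44,-.09,.19],[.05,-2.5,-.14],36);print([np.round(min(ends(*l),key=lambda e:e[2]),2).tolist() for l in L[::4]])
m=imaging.camera_model("wrist");im=imaging.get_image("wrist");cv2.imwrite("pics/w4.png",im);np.savez("pics/w4.npz",**m)
e=ends(*A);print(proj(m,e))
for i,p in enumerate(proj(m,e)): cv2.circle(im,tuple(int(v) for v in p),3,(0,0,255),1)
g=(255*(im/255.)**.5).astype('uint8')
cv2.imwrite("pics/w4v.png",cv2.resize(g,(800,600)))
```

```text
[ 0.566 -0.233  0.291] [ 0.004 -0.103 -3.822] 0.05228282626068638
n 36 slide [0.43, -0.09, 0.21] dr [0.05, -2.5, -0.15] |s|mm 19.47716611830376
  end err mm [ 1.805  3.551 -2.49 ] deg 0.20392550466693285 vmax [0.847 0.709 0.556 0.539 0.338 0.786] q [ 0.847  0.323  1.528 -0.377  1.606  0.715]
  clear {'table': 0.206, 'flask': 0.211, 'spray': 0.188, 'tape': 0.298, 'balm': 0.27, 'cup': 0.274}
[[0.56, -0.24, 0.21], [0.54, -0.19, 0.26], [0.52, -0.13, 0.29], [0.5, -0.08, 0.32], [0.48, -0.01, 0.33], [0.46, 0.05, 0.34], [0.44, 0.12, 0.33], [0.41, 0.18, 0.31], [0.39, 0.23, 0.28]]
[[256.188 149.194]
 [255.775 324.413]]
```

View pics/w4v.png

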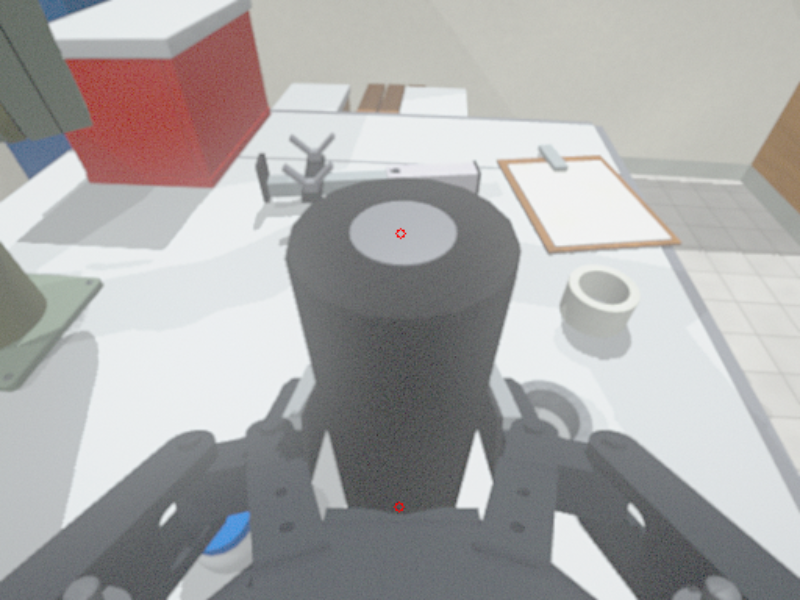

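The roller is held upright and centred. Its top end is at about (403,233), against a predicted (400,233). Now I carry it over the cradle while laying it over.

Emit:
apply_moves:
  targets:
    - {"slide":[0.43,-0.09,0.21],"dr":[0.05,-2.5,-0.15]}
    - {"slide":[0.43,-0.09,0.21],"dr":[0.05,-2.5,-0.15]}
    - {"slide":[0.43,-0.09,0.21],"dr":[0.05,-2.5,-0.15]}
    - {"slide":[0.43,-0.09,0.21],"dr":[0.05,-2.5,-0.15]}
    - {"slide":[0.43,-0.09,0.21],"dr":[0.05,-2.5,-0.15]}
    - {"slide":[0.43,-0.09,0.21],"dr":[0.05,-2.5,-0.15]}
    - {"slide":[0.43,-0.09,0.21],"dr":[0.05,-2.5,-0.15]}
    - {"slide":[0.43,-0.09,0.21],"dr":[0.05,-2.5,-0.15]}
    - {"slide":[0.43,-0.09,0.21],"dr":[0.05,-2.5,-0.15]}
    - {"slide":[0.43,-0.09,0.21],"dr":[0.05,-2.5,-0.15]}
    - {"slide":[0.43,-0.09,0.21],"dr":[0.05,-2.5,-0.15]}
    - {"slide":[0.43,-0.09,0.21],"dr":[0.05,-2.5,-0.15]}

```text
clock: 15.0
tool_pos: [0.4998, -0.0274, 0.3759]
eef_rot: [-0.203, 0.636, 0.72, 0.189]
contact_force: [0.6, 0.1, -2.4]
grip_width: 0.0521
finger_force: 62.9
```

Emit:
apply_moves:
  targets:
    - {"slide":[0.43,-0.09,0.21],"dr":[0.05,-2.5,-0.15]}
    - {"slide":[0.43,-0.09,0.21],"dr":[0.05,-2.5,-0.15]}
    - {"slide":[0.43,-0.09,0.21],"dr":[0.05,-2.5,-0.15]}
    - {"slide":[0.43,-0.09,0.21],"dr":[0.05,-2.5,-0.15]}
    - {"slide":[0.43,-0.09,0.21],"dr":[0.05,-2.5,-0.15]}
    - {"slide":[0.43,-0.09,0.21],"dr":[0.05,-2.5,-0.15]}
    - {"slide":[0.43,-0.09,0.21],"dr":[0.05,-2.5,-0.15]}
    - {"slide":[0.43,-0.09,0.21],"dr":[0.05,-2.5,-0.15]}
    - {"slide":[0.43,-0.09,0.21],"dr":[0.05,-2.5,-0.15]}
    - {"slide":[0.43,-0.09,0.21],"dr":[0.05,-2.5,-0.15]}
    - {"slide":[0.43,-0.09,0.21],"dr":[0.05,-2.5,-0.15]}
    - {"slide":[0.43,-0.09,0.21],"dr":[0.05,-2.5,-0.15]}

```text
clock: 16.0
tool_pos: [0.4269, 0.1897, 0.3443]
eef_rot: [-0.009, 0.651, 0.759, 0.016]
contact_force: [0.7, 0.3, -3.2]
grip_width: 0.0521
finger_force: 63.1
```

Emit:
apply_moves:
  targets:
    - {"slide":[0.43,-0.09,0.21],"dr":[0.05,-2.5,-0.15]}
    - {"slide":[0.43,-0.09,0.21],"dr":[0.05,-2.5,-0.15]}
    - {"slide":[0.43,-0.09,0.21],"dr":[0.05,-2.5,-0.15]}
    - {"slide":[0.43,-0.09,0.21],"dr":[0.05,-2.5,-0.15]}
    - {"slide":[0.43,-0.09,0.21],"dr":[0.05,-2.5,-0.15]}
    - {"slide":[0.43,-0.09,0.21],"dr":[0.05,-2.5,-0.15]}
    - {"slide":[0.43,-0.09,0.21],"dr":[0.05,-2.5,-0.15]}
    - {"slide":[0.43,-0.09,0.21],"dr":[0.05,-2.5,-0.15]}
    - {"slide":[0.43,-0.09,0.21],"dr":[0.05,-2.5,-0.15]}
    - {"slide":[0.43,-0.09,0.21],"dr":[0.05,-2.5,-0.15]}
    - {"slide":[0.43,-0.09,0.21],"dr":[0.05,-2.5,-0.15]}
    - {"slide":[0.43,-0.09,0.21],"dr":[0.05,-2.5,-0.15]}

```text
clock: 17.0
tool_pos: [0.3562, 0.3593, 0.2046]
eef_rot: [0.185, 0.621, 0.745, -0.157]
contact_force: [0.0, -0.3, -2.1]
grip_width: 0.0524
finger_force: 63.1
```

Emit:
apply_moves:
  targets:
    - {"slide":[0,0,0],"dr":[0,0,0]}
    - {"slide":[0,0,0],"dr":[0,0,0]}
    - {"slide":[0,0,0],"dr":[0,0,0]}

```text
clock: 17.25
tool_pos: [0.3576, 0.3587, 0.2067]
eef_rot: [0.185, 0.622, 0.745, -0.156]
contact_force: [-0.2, 0.0, -2.2]
grip_width: 0.0523
finger_force: 63.3
```

Run:
```python
from pl import *
A,q=now();print(A[0],robot.sense()["contact_force"],robot.sense()["grip_width"],ends(*A))
m=imaging.camera_model("top");im=imaging.get_image("top");cv2.imwrite("pics/t5.png",im)
s=imaging.camera_model("scene");i2=imaging.get_image("scene");cv2.imwrite("pics/s5.png",i2)
F,q2=row(A,tgt(.02),6,q,(3,2))
```

```text
[0.358 0.359 0.207] [-0.218  0.004 -2.233] 0.05228510580802131 [array([0.343, 0.433, 0.221]), array([0.373, 0.266, 0.221])]
n 6 slide [0.181, -0.006, 0.365] dr [-0.0, 0.02, 0.04] |s|mm 16.298318931718082
  end err mm [ 0.061 -0.144 -0.042] deg 0.016771499176552015 vmax [0.005 0.248 0.185 0.015 0.35  0.14 ] q [ 0.844  0.43   1.605 -0.38   1.433  0.783]
  clear {'table': 0.109, 'flask': 0.717, 'spray': 0.422, 'tape': 0.515, 'balm': 0.543, 'cup': 0.722}
```

Emit:
apply_moves:
  targets:
    - {"slide":[0.18,-0.006,0.365],"dr":[0,0,0.04]}
    - {"slide":[0.18,-0.006,0.365],"dr":[0,0,0.04]}
    - {"slide":[0.18,-0.006,0.365],"dr":[0,0,0.04]}
    - {"slide":[0.18,-0.006,0.365],"dr":[0,0,0.04]}
    - {"slide":[0.18,-0.006,0.365],"dr":[0,0,0.04]}
    - {"slide":[0.18,-0.006,0.365],"dr":[0,0,0.04]}
    - {"slide":[0,0,0],"dr":[0,0,0]}
    - {"slide":[0,0,0],"dr":[0,0,0]}

```text
clock: 18.02
tool_pos: [0.3575, 0.3556, 0.1107]
eef_rot: [0.185, 0.624, 0.743, -0.154]
contact_force: [0.6, -0.6, -1.9]
grip_width: 0.0519
finger_force: 63.4
```

Run:
```python
from pl import *
A,q=now();print(A[0],robot.sense()["contact_force"],ends(*A))
F,q2=row(A,tgt(.005),3,q,(2,2))
F,q2=row(F,tgt(-.002),3,q,(3,2))
m=imaging.camera_model("wrist");im=imaging.get_image("wrist");cv2.imwrite("pics/w5.png",im)
t=imaging.camera_model("top");it=imaging.get_image("top")
def ov(im,m,x0,y0,w,h,f):
    o=(255*(cv2.resize(im[y0:y0+h,x0:x0+w],None,fx=f,fy=f,interpolation=cv2.INTER_CUBIC)/255.)**.55).astype('uint8')
    for s in(-.055,.055):  # expected V tips at z=.1
        for k in(-.041,.041):
            u=np.r_[c[1],-c[0],0]
            p=(proj(m,[cr+s*c+k*u-[0,0,.003]])[0]-[x0,y0]+.5)*f
            cv2.circle(o,tuple(int(v) for v in p),3,(0,0,255),1)
    for e in ends(*A):
        p=(proj(m,[e])[0]-[x0,y0]+.5)*f; cv2.circle(o,tuple(int(v) for v in p),4,(0,255,0),1)
    return o
a1=ov(im,m,0,0,512,384,1.0);a2=ov(it,t,90,195,72,96,4)
out=np.zeros((384,800,3),'uint8');out[:,:512]=a1;out[:,512:800]=a2
cv2.imwrite("pics/c5.png",out)
```

```text
[0.358 0.356 0.111] [ 0.576 -0.576 -1.861] [array([0.344, 0.43 , 0.125]), array([0.373, 0.263, 0.125])]
n 3 slide [0.07, -0.01, 0.12] dr [0.02, 0.02, -0.05] |s|mm 5.571355310873648
  end err mm [-0.204  0.094  0.059] deg 0.008843533012194583 vmax [0.006 0.091 0.034 0.001 0.111 0.039] q [ 0.844  0.451  1.612 -0.381  1.408  0.793]
  clear {'table': 0.094, 'flask': 0.717, 'spray': 0.422, 'tape': 0.513, 'balm': 0.542, 'cup': 0.721}
n 3 slide [0.027, 0.002, 0.053] dr [0.0, 0.0, 0.0] |s|mm 2.3805881626186416
  end err mm [ 0.051  0.031 -0.078] deg 0.008843533012194583 vmax [0.015 0.309 0.107 0.004 0.381 0.135] q [ 0.844  0.461  1.614 -0.382  1.396  0.798]
  clear {'table': 0.087, 'flask': 0.717, 'spray': 0.423, 'tape': 0.512, 'balm': 0.542, 'cup': 0.722}
```

View pics/c5.png

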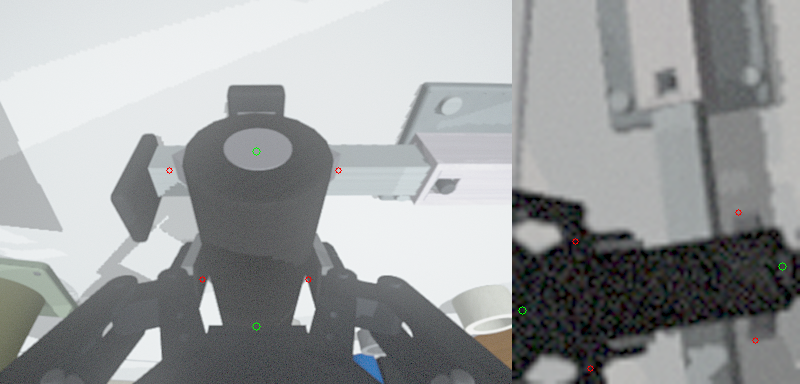

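The roller sits above the crossbar in both views. In the wrist view the crossbar end is centred at about column 256 and the roller end at about (257,151). I'll lower it gently.

Emit:
apply_moves:
  targets:
    - {"slide":[0.07,-0.01,0.12],"dr":[0,0,0]}
    - {"slide":[0.07,-0.01,0.12],"dr":[0,0,0]}
    - {"slide":[0.05,0,0.1],"dr":[0,0,0]}
    - {"slide":[0,0,0],"dr":[0,0,0]}
    - {"slide":[0,0,0],"dr":[0,0,0]}

```text
clock: 18.53
tool_pos: [0.3562, 0.3564, 0.0942]
eef_rot: [0.186, 0.623, 0.744, -0.154]
contact_force: [-0.0, -1.5, -2.3]
grip_width: 0.0523
finger_force: 63.4
```

Emit:
apply_moves:
  targets:
    - {"slide":[0.02,0,0.035],"dr":[0,0,0]}
    - {"slide":[0.02,0,0.035],"dr":[0,0,0]}
    - {"slide":[0,0,0],"dr":[0,0,0]}

```text
clock: 18.78
tool_pos: [0.3568, 0.357, 0.0921]
eef_rot: [0.186, 0.623, 0.744, -0.154]
contact_force: [-0.2, -0.4, 2.7]
grip_width: 0.0526
finger_force: 63.8
```

Emit:
apply_moves:
  targets:
    - {"slide":[0.02,0,0.035],"dr":[0,0,0]}
    - {"slide":[0.02,0,0.035],"dr":[0,0,0]}
    - {"slide":[0,0,0],"dr":[0,0,0]}

```text
clock: 19.03
tool_pos: [0.3579, 0.3572, 0.0919]
eef_rot: [0.187, 0.623, 0.743, -0.153]
contact_force: [-3.4, -2.3, 13.4]
grip_width: 0.0523
finger_force: 65.0
```

It is seated: the upward force has risen and the height has stopped changing. I ease off slightly and release.

Emit:
apply_moves:
  targets:
    - {"slide":[-0.02,0,-0.03],"dr":[0,0,0]}
    - {"slide":[0,0,0],"dr":[0,0,0]}

```text
clock: 19.2
tool_pos: [0.3579, 0.3572, 0.092]
eef_rot: [0.187, 0.624, 0.744, -0.153]
contact_force: [-0.4, 0.5, 8.5]
grip_width: 0.052
finger_force: 64.1
```

Emit:
apply_moves:
  targets:
    - {"slide":[0,0,0],"dr":[0,0,0]}
    - {"slide":[0,0,0],"dr":[0,0,0]}
    - {"slide":[0,0,0],"dr":[0,0,0]}
    - {"slide":[0,0,0],"dr":[0,0,0]}
    - {"slide":[0,0,0],"dr":[0,0,0]}
    - {"slide":[0,0,0],"dr":[0,0,0]}
  fingers: 80
  squeeze: 20

```text
clock: 19.7
tool_pos: [0.3563, 0.3566, 0.0894]
eef_rot: [0.185, 0.624, 0.744, -0.154]
contact_force: [0.3, 0.2, 0.3]
grip_width: 0.08
finger_force: 0.0
```

Run:
```python
from pl import *
A,q=now();s=robot.sense();print(A[0],s["contact_force"],s["grip_width"])
x,M=A
# retreat straight back along tool z
row(A,(x-.16*M[:,2],M),10,q,(2,2))
```

```text
[0.356 0.357 0.089] [0.298 0.226 0.284] 0.07995118620251282
n 10 slide [0.0, 0.0, -0.4] dr [0.0, 0.0, 0.0] |s|mm 16.0
  end err mm [0. 0. 0.] deg 0.0 vmax [0.118 0.121 0.358 0.061 0.378 0.039] q [ 0.937  0.407  1.362 -0.351  1.712  0.771]
  clear {'table': 0.104, 'flask': 0.725, 'spray': 0.431, 'tape': 0.521, 'balm': 0.551, 'cup': 0.729}
```

Emit:
apply_moves:
  targets:
    - {"slide":[0,0,-0.2],"dr":[0,0,0]}
    - {"slide":[0,0,-0.4],"dr":[0,0,0]}
    - {"slide":[0,0,-0.4],"dr":[0,0,0]}
    - {"slide":[0,0,-0.4],"dr":[0,0,0]}
    - {"slide":[0,0,-0.4],"dr":[0,0,0]}
    - {"slide":[0,0,-0.4],"dr":[0,0,0]}
    - {"slide":[0,0,-0.4],"dr":[0,0,0]}
    - {"slide":[0,0,-0.4],"dr":[0,0,0]}
    - {"slide":[0,0,-0.4],"dr":[0,0,0]}
    - {"slide":[0,0,-0.4],"dr":[0,0,0]}
    - {"slide":[0,0,0],"dr":[0,0,0]}
    - {"slide":[0,0,0],"dr":[0,0,0]}

```text
clock: 20.7
tool_pos: [0.3439, 0.4275, 0.225]
eef_rot: [0.185, 0.624, 0.744, -0.153]
contact_force: [-0.8, -0.5, -0.3]
grip_width: 0.0795
finger_force: 0.0
```

Run:
```python
from pl import *
s=robot.sense();print(s["tool_pos"],s["contact_force"])
m=imaging.camera_model("wrist");im=imaging.get_image("wrist");cv2.imwrite("pics/w6.png",im)
g=cv2.cvtColor(im,cv2.COLOR_BGR2GRAY)
# expected silhouette of seated roller
def sil(m,ctr):
    P=[];u=np.r_[c[1],-c[0],0]
    for e in(-.085,.085):
        for t in np.linspace(0,2*np.pi,40): P.append(ctr+e*c+.027*(np.cos(t)*u+np.sin(t)*up))
    h=cv2.convexHull(proj(m,P).astype(np.float32)).astype(int)
    k=np.zeros((384,512),'uint8');cv2.fillConvexPoly(k,h,1);return k
E0=[cr-.085*c,cr+.085*c];print("ends px",proj(m,E0))
mask=(g<70).astype('uint8')
# fit centre shift along pull (dx), along axis (dy), height dz by contrast in vs. just outside
best=[]
for dx in np.arange(-.016,.017,.002):
  for dy in np.arange(-.03,.031,.005):
    u=np.r_[c[1],-c[0],0];k=sil(m,cr+dx*u+dy*c)
    ring=cv2.dilate(k,np.ones((7,7)))-k; inr=k-cv2.erode(k,np.ones((7,7)))
    best.append((g[ring>0].mean()-g[inr>0].mean(),dx,dy))
best.sort(reverse=True);print(best[:4])
t=imaging.get_image("top");tm=imaging.camera_model("top");gt=cv2.cvtColor(t,cv2.COLOR_BGR2GRAY)
h=proj(tm,[[.5,.3705,.057]])[0].astype(int);print("hole patch",gt[h[1]-3:h[1]+4,h[0]-3:h[0]+4].tolist())
```

```text
[0.344 0.428 0.225] [-0.812 -0.509 -0.26 ]
ends px [[255.966 238.373]
 [255.541 125.402]]
[(np.float64(58.54926560587515), np.float64(0.0020000000000000018), np.float64(6.938893903907228e-18)), (np.float64(54.93160090258603), np.float64(0.0020000000000000018), np.float64(0.0050000000000000044)), (np.float64(51.41974882310447), np.float64(0.0020000000000000018), np.float64(-0.004999999999999994)), (np.float64(44.61980730730731), np.float64(0.0), np.float64(6.938893903907228e-18))]
hole patch [[142, 144, 139, 137, 131, 127, 128], [144, 130, 123, 101, 82, 70, 70], [137, 114, 69, 52, 46, 43, 48], [145, 114, 67, 48, 50, 34, 24], [141, 118, 77, 52, 47, 41, 36], [141, 120, 73, 51, 50, 41, 51], [144, 118, 80, 55, 75, 85, 82]]
```

```bash
python3 -c "
from workcell import ticket
print(ticket.sign_off())"
```

```text
the job is handed in; nothing more can be done
None
```

The ankle rest arm is locked out, the roller lies released and centred in both saddles within about 2 mm (final camera fit), the robot kept clear of the other things on the couch, and I handed the job in just after 20.7 s; no verdict came back.

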